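# Cap the envelope sealer's tank and slide it home

## Task

The envelope sealer's empty water tank has been left drawn out with its tethered blue filler cap hanging open. Swing the cap over onto the neck, screw it clockwise until it is fully home, then push the tank all the way into the machine until its front is flush, and do not shift the other things on the bench.

Things in the scene. Friction and masses are not known exactly. Their poses are not given: they have to be found in the camera images.
- sealer: envelope sealing machine, pale grey, fixed to the bench: 240 (its x) by 400 (its y), metal deck 107 high, roller head over the deck's middle up to 222. Origin: centre of its underside. x points from the operator's side (the robot's) to its back, y to its left end, where the tank slides out. The left end face is 200 along y from the origin.
- tank (a joint): how far the water tank is drawn out of the sealer's left end, in m: 0 = fully home, front plate flush with the end face; 0.15 = outer stop. It slides along the sealer's y (about 4 N to move), stays where it is left and cannot lift or turn. The slot's roof is 92 above the bench: a cap standing open or not screwed well down strikes it and stops the tank.
- tank_front (a point): middle of the outer face of the tank's front plate (push here), 48 above the bench. Plate 120 wide (sealer x), 10 thick, from 8 to 88 above the bench; the frosted tank behind it is 110 wide, 180 long, its top 60 above the bench.
- neck_top (a point): centre of the rim of the white threaded filler neck on the tank, 76 above the bench; neck 26 in diameter, upright, its axis 60 behind the front plate's outer face, in the middle of the tank's width
- strap (a joint): angle of the cap's hinged strap, rad: 0 = swung over, cap sitting on the neck; 1.57 = standing on edge on the operator's side; 1.9 = open stop. Stiff hinge (0.012 N m): the cap stays where it is left, so swing it right over and press it down. The thread holds it down once it is screwed part way on; a cap turned in the air cannot go down on the neck until turned back to 0.
- strap_hinge (a point): centre of the strap's hinge pin, 66.5 above the bench, 30 from the neck's axis on the operator's side (-x of the sealer), parallel to the sealer's y. The cap's axis is 30 from the pin and its flat top lies 29 off the pin, square to the strap. Swinging it shut carries the cap up over the pin, away from the operator.
- cap (a joint): turn of the blue screw cap, rad: 0 = thread quite undone, 4.2 = fully home at its stop. Grows as the cap is turned clockwise seen from above, and the cap sinks 1.31 mm per rad (5.5 mm in all). Friction 0.12 N m plus slight drag; it stays where it is left.
- cap_top (a point): centre of the blue cap's flat top; point z points out of the top along its axis. Ribbed grip 40 in diameter, 18 down from the top; a 34 skirt below. Top 95.5 above the bench when seated undone, 90 when home. The strap's ring round the skirt (43 in diameter) then has its upper face at 68.5. The white mark on the top points to the tank's front plate when home.
- stamp: wooden-handled rubber stamp standing upright, dark base 62 x 30, 80 tall; loose; origin at the centre of its underside
- glue_stick: white glue stick with an orange cap, standing upright, diameter 27, 95 tall; loose; origin at the centre of its underside
- stapler: red and black stapler, 150 long, 36 wide, 55 tall; loose; origin at the centre of its underside
- envelopes: banded bundle of white and brown envelopes, 110 x 220 x 35 tall; loose; origin at the centre of its underside
- tape_roll: roll of brown tape lying flat, outer diameter 104, 48 tall; loose; origin at the centre of its underside
- pen_mug: white mug with four pens, diameter 80, 150 tall with the pens; loose; origin at the centre of its underside
- calculator: beige desk calculator, 150 x 100 x 25 tall; loose; origin at the centre of its underside

How it is judged:
By the outcome, as a careful person would: the job done as asked, in the order asked, and still so for the second after the job is handed in, with the robot touching nothing.
It also fails if it takes over 70 s, if anything falls off the work surface, if the arm or the gripper's body presses on something with over 40 N, if the wrist force passes 120 N, or if a joint passes its speed limit or range.

## Robot

A 6-joint arm with a two-finger parallel gripper is mounted at the origin on the work surface. World frame = base frame: x ahead of the robot, y to its left, z up, the work surface at z = 0. Lengths are in m, angles in rad, forces in N, time in s.
With the tool pointing down it reaches from about 0.25 to 0.725 m from the base axis. Payload 4 kg.
Tool frame: the origin (TCP) lies midway between the tips of the shut fingers; the grasp point (between the pads) lies 19 mm behind it; y points along the fingers, z is the direction in which the jaws open and shut, and the axes are right-handed (so a half turn about y gives the same grasp; the last joint's range is limited). The gripper opens to 85 mm and grips with 20 to 120 N. Pads are 22 mm wide; open, the fingers measure 114 mm over their backs; the gripper's body (76 mm by 85 mm) begins 54 mm behind the grasp point. The pads swing forward as they close: fully open they stand 13 mm farther back than shut.
Start: joints at [-1.273, 0.241, 0.005, 1.335, 0, 1.571], TCP at [0.147, -0.478, 0.231] pointing down, gripper open.
Joint ranges: [-2.72, 2.72], [-1.05, 1.87], [-1.09, 1.28], [-1.99, 2.15], [-1.42, 1.44], [-3.14, 3.14]. Speed limits (rad/s): [2.79, 2.79, 3.14, 3.14, 3.14, 3.14].

## Interface

Orientations are given as a unit quaternion [x, y, z, w].
In Python, from workcell import bot gives the robot as it stands. The module is installed in compiled form; this text tells all that it offers.
- The arm moves only by the shell command python3 -m handwheel 'ROWS' [OPENING]. ROWS is JSON, a list of rows, each a list of 6 numbers: the shift along the tool's x, y, z in units of 25 mm (1.0 is 25 mm), then the turn, a rotation vector about the tool's x, y, z in units of 10 degrees (1.0 is 10 degrees). A call has exactly 5 rows; each row is the pose to reach, as a shift and turn from the pose commanded when the call began, along the tool's axes at that moment; what a row does not reach only later rows make up. A row lasts 1/8 s, in which the tool goes at most 62.5 mm and 10.7 degrees, less where a joint would pass 70% of its speed; a pose out of reach is approached as far as the arm can. A call with a gripper value outside its range is refused whole. OPENING is the gripper command: -1 is shut, 1 is fully open, values between are in proportion, set as the call begins (- or left out, the last holds). The fingers move at their own pace and stop on an object; the grip force is fixed at half the most. Time passes only in rows, so rows that repeat a pose let the fingers close, or fill a call up. It gives the time, the measured TCP pose, the force and the opening at its end, in the units of the state.
- bot.get_obs(): the state, without advancing time (a new reading comes with each control period).
- bot.camera(name): name is "side" or "top" or "wrist"; returns a dict with "color" (420x560x3 uint8, red, green, blue), "fx", "fy", "cx", "cy" (pixels), "dist_coeffs" ([k1, k2, p1, p2, k3] as OpenCV has them; the pictures are not rectified), "rvec" (rotation vector, rad) and "tvec" (3), from world to camera coordinates, as OpenCV has them. Camera axes: x right, y down, z forward; pixel columns grow to the right and rows downward; lengths in m; the calibration is good to about 2 mm. A picture is of the moment at which its call begins. There is no depth.
- bot.job_done(): hands the job in, once; it reports no verdict.
The state is a dict: "clock": time; "joint_pos": joint angles; "joint_vel": joint speeds; "tau": joint torques, N m; "eef_pos": TCP position; "tool_rot": TCP orientation; "ft_force": force on the tool from outside, world axes, zero at the start; "ft_torque": the same for the moment, N m; "grip_width": finger opening in m.
Only numpy, scipy, OpenCV 4.12 (cv2) and the standard library are available. Lean on these libraries where they do the work, as an engineer would, in place of code of your own. Each camera call takes 0.05 s, during which the arm holds its last target.

## Working session

There is one attempt and no reset: what is moved stays moved. The work goes in short steps, Python scripts to look and compute and a shell command to move; the robot and the scene stay as the last step left them, time stands still between calls to the robot, and variables do not carry over. Pictures are saved under pics/ and viewed, and the job is handed in when it is done.

```bash
mkdir -p pics; cat > h.py <<'E'
import numpy as np, cv2
from workcell import bot
from scipy.spatial.transform import Rotation as R
def shot(name,fn):
    c=bot.camera(name); cv2.imwrite('pics/'+fn,cv2.cvtColor(c['color'],cv2.COLOR_RGB2BGR))
    np.savez('pics/'+fn+'.npz',**{k:np.array(v) for k,v in c.items()}); return c
def load(fn): return dict(np.load('pics/'+fn+'.npz'))
def K(c): return np.array([[c['fx'],0,c['cx']],[0,c['fy'],c['cy']],[0,0,1]],float)
def onplane(c,uv,z):
    p=cv2.undistortPoints(np.array([[uv]],float),K(c),np.array(c['dist_coeffs'],float))[0,0]
    Rm=cv2.Rodrigues(np.array(c['rvec'],float))[0]; t=np.array(c['tvec'],float).ravel()
    o=-Rm.T@t; d=Rm.T@np.array([p[0],p[1],1]); return o+d*(z-o[2])/d[2]
def proj(c,P):
    return cv2.projectPoints(np.array(P,float).reshape(-1,3),np.array(c['rvec'],float),np.array(c['tvec'],float),K(c),np.array(c['dist_coeffs'],float))[0].reshape(-1,2)
E
python3 - <<'E'
from h import *
for n in ['side','top','wrist']:
    c=shot(n,n+'0.png')
    Rm=cv2.Rodrigues(np.array(c['rvec'],float))[0]; print(n,-Rm.T@np.array(c['tvec']).ravel(),Rm[2])
o=bot.get_obs(); print(o)
print(R.from_quat(o['tool_rot']).as_matrix())
E
```

```text
side [0.452119   0.8978706  0.69426869] [ 0.06912505 -0.81534073 -0.57484018]
top [0.3846215  0.01960397 1.04164283] [ 0.14296155  0.01064667 -0.98967098]
wrist [ 0.21225813 -0.45809281  0.37246655] [-0.25999437 -0.07780274 -0.9624706 ]
{'clock': 0.15, 'joint_pos': array([-1.27299521e+00,  2.41254183e-01,  4.05923158e-03,  1.33519749e+00,
       -1.15291490e-05,  1.57081616e+00]), 'joint_vel': array([ 0.00070702, -0.00156721,  0.00434577, -0.00044008, -0.00017777,
        0.00104596]), 'tau': array([ 9.02615393e-04, -3.72635686e+01,  2.52638644e+01,  1.23504008e-02,
        4.65418722e-06,  3.47397290e-06]), 'eef_pos': array([ 0.14656937, -0.47754765,  0.23062009]), 'tool_rot': array([-0.10498075,  0.69984077, -0.69872584,  0.10480524]), 'ft_force': array([0.57336688, 0.76867751, 0.57118626]), 'ft_torque': array([-0.00281638, -0.02147806,  0.01797317]), 'grip_width': 0.08526976027217993}
[[-9.55989806e-01 -4.79351337e-04  2.93399490e-01]
 [-2.93399881e-01  1.52247581e-03 -9.55988594e-01]
 [ 1.15607854e-05 -9.99998726e-01 -1.59611298e-03]]
```

View pics/top0.png

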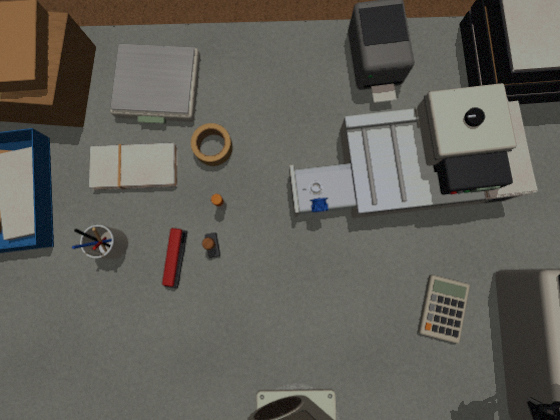

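View pics/side0.png

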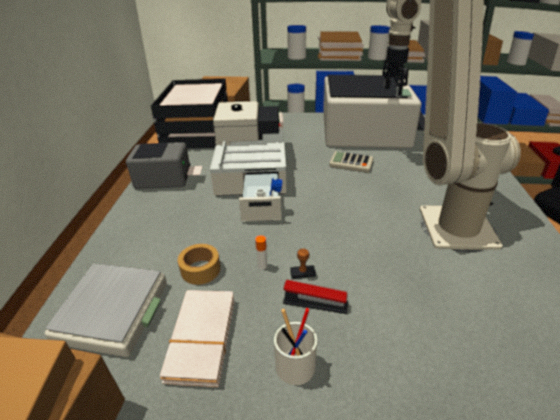

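View pics/wrist0.png

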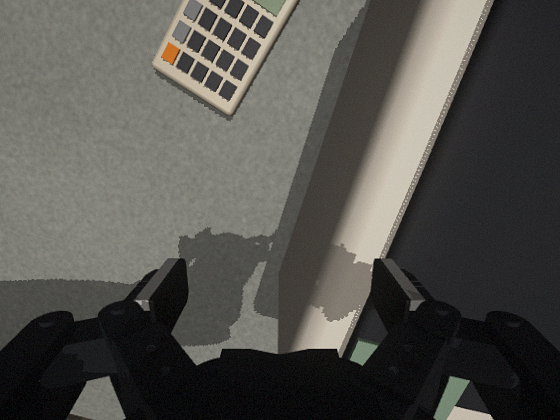

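The top view shows the tank drawn out, with the neck near (316,188), the open cap at (320,205) and the front plate near (294,190). In the side view the cap is at (277,186). I'll zoom in on both.

```bash
python3 - <<'E'
import cv2,numpy as np
a=cv2.imread('pics/top0.png')[100:225,280:440]; cv2.imwrite('pics/t0z.png',cv2.resize(a,None,fx=5,fy=4.8,interpolation=cv2.INTER_CUBIC)[:600,:800])
b=cv2.imread('pics/side0.png')[125:235,200:310]; cv2.imwrite('pics/s0z.png',cv2.resize(b,None,fx=5,fy=5,interpolation=cv2.INTER_CUBIC))
E
```

```text
(no output)
```

View pics/t0z.png

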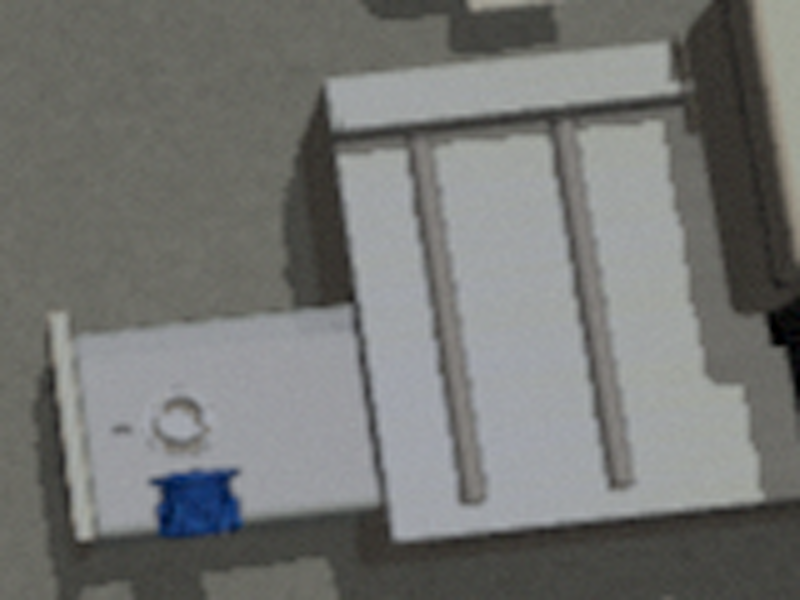

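View pics/s0z.png

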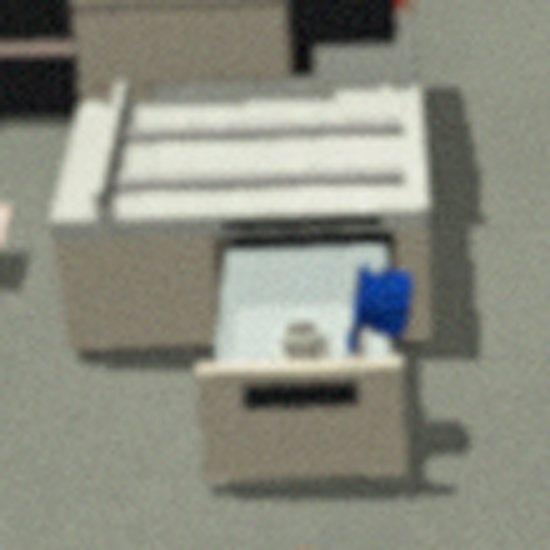

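```bash
python3 - <<'E'
from h import *
t=load('top0.png'); s=load('side0.png')
T=lambda x,y,z: onplane(t,((x+.5)/5-.5+280,(y+.5)/4.8-.5+100),z)
S=lambda x,y,z: onplane(s,((x+.5)/5-.5+200,(y+.5)/5-.5+125),z)
print('neck',T(181,422,.076),S(305,333,.076))
a,b=T(50,315,.088),T(78,540,.088); print('plate outer',a,b,np.linalg.norm(a-b),(a+b)/2)
a2,b2=S(196,366,.088),S(402,362,.088); print('plate side',a2,b2,np.linalg.norm(a2-b2),(a2+b2)/2)
c,d=T(395,540,.107),T(340,150,.107); print('deck left edge',c,d)
for q in [(a-b),(a2-b2),(d-c)]: print(np.degrees(np.arctan2(q[1],q[0])))
e=T(760,502,.107);q=c-e; print('front edge dir',e,np.degrees(np.arctan2(q[1],q[0]))-90)
E
```

```text
neck [ 0.58794012 -0.06184184  0.076     ] [ 0.58940463 -0.05758401  0.076     ]
plate outer [0.6425538  0.00161579 0.088     ] [ 0.52601105 -0.00930563  0.088     ] 0.11705336218201783 [ 0.58428243 -0.00384492  0.088     ]
plate side [ 0.64592052 -0.00212645  0.088     ] [ 0.52747219 -0.01015251  0.088     ] 0.11871993501963445 [ 0.58669636 -0.00613948  0.088     ]
deck left edge [ 0.52014222 -0.15815235  0.107     ] [ 0.7201557  -0.14079734  0.107     ]
5.353652586787711
3.8764393728653967
4.9590881201536465
front edge dir [ 0.5354961  -0.33057308  0.107     ] 5.088703061500198
```

```bash
cat >> h.py <<'E'
YAW=np.radians(5.0); NECK=np.array([.5885,-.061])
XP=np.array([np.cos(YAW),np.sin(YAW),0]); YP=np.array([-np.sin(YAW),np.cos(YAW),0])
PIN=np.array([NECK[0],NECK[1],.0665])-.03*XP
def P(a,b,z): return PIN+a*XP+b*YP-np.array([0,0,.0665])+np.array([0,0,z])  # rel pin in sealer x', y', abs z
def rot(deg): # tool down, jaw axis z at world angle deg
    a=np.radians(deg); z=np.array([np.cos(a),np.sin(a),0]); y=np.array([0,0,-1.]); return R.from_matrix(np.stack([np.cross(y,z),y,z],1))
def need(p,deg=None,o=None,turn=None):
    o=o or bot.get_obs(); q=R.from_quat(o['tool_rot']); s=q.inv().apply(np.array(p)-o['eef_pos'])/.025
    out=list(np.round(s,2))
    if deg is not None: out+=list(np.round(np.degrees((q.inv()*rot(deg)).as_rotvec())/10,2))
    return [float(v) for v in out]
def st():
    o=bot.get_obs(); m=R.from_quat(o['tool_rot']).as_matrix()
    d=o['eef_pos']-PIN
    print('t',o['clock'],'tcp',o['eef_pos'].round(4),'rel pin',np.round([d@XP,d@YP,d[2]],4),'zang',round(np.degrees(np.arctan2(m[1,2],m[0,2])),1),'down',m[:,1].round(3),'F',o['ft_force'].round(1),'T',o['ft_torque'].round(2),'w',round(o['grip_width'],4),'j',o['joint_pos'].round(2)); return o
E
python3 - <<'E'
from h import *
st(); print(need(P(-.10,0,.20),95))
E
```

```text
t 0.15 tcp [ 0.1466 -0.4775  0.2306] rel pin [-0.4466 -0.3764  0.1641] zang -72.9 down [-0.     0.002 -1.   ] F [0.6 0.8 0.6] T [-0.   -0.02  0.02] w 0.0853 j [-1.27  0.24  0.    1.34 -0.    1.57]
[-16.7, 1.24, -11.83, 0.0, -16.79, -0.01]
```

```bash
python3 -m handwheel '[[-1.2,0,-0.8,0,-1,0],[-3,0,-2.1,0,-2,0],[-5,0,-3.5,0,-3,0],[-7,0,-4.9,0,-4,0],[-8.5,0,-6,0,-5,0]]' -1; python3 - <<'E'
from h import *
st(); print(need(P(-.10,0,.20),95))
E
```

```text
clock: 0.78
eef_pos: [0.3067, -0.2702, 0.2312]
tool_rot: [-0.393, 0.588, -0.588, 0.393]
ft_force: [0.5, 0.6, 0.2]
grip_width: 0.0002
t 0.775 tcp [ 0.3067 -0.2702  0.2312] rel pin [-0.269  -0.1839  0.1647] zang -22.6 down [ 0.  0. -1.] F [0.5 0.6 0.2] T [ 0.01 -0.    0.  ] w 0.0002 j [-0.72  0.06 -0.21  1.3   0.    1.24]
[-9.65, 1.25, 2.59, -0.0, -11.76, -0.0]
```

```bash
python3 -m handwheel '[[-1.7,0.2,0.5,0,-1,0],[-3.6,0.5,1,0,-2,0],[-5.6,0.7,1.5,0,-3,0],[-7.6,1,2,0,-4,0],[-9.65,1.25,2.6,0,-5,0]]' ; python3 - <<'E'
from h import *
st(); print(need(P(-.10,0,.20),95))
E
```

```text
clock: 1.4
eef_pos: [0.4603, -0.0739, 0.1997]
tool_rot: [0.604, -0.367, 0.367, -0.604]
ft_force: [0.6, -0.1, 0.3]
grip_width: 0.0001
t 1.4 tcp [ 0.4603 -0.0739  0.1997] rel pin [-0.0989 -0.0017  0.1332] zang 27.4 down [-0. -0. -1.] F [ 0.6 -0.1  0.3] T [-0.08 -0.06 -0.02] w 0.0001 j [-0.16  0.19 -0.14  1.24 -0.    0.93]
[-0.08, -0.01, -0.02, 0.0, -6.76, -0.0]
```

```bash
python3 -m handwheel '[[0,0,0,0,-1,0],[0,0,0,0,-2,0],[0,0,0,0,-3,0],[0,0,0,0,-4,0],[0,0,0,0,-5,0]]' ; python3 - <<'E'
from h import *
st(); print(need(P(-.10,0,.20),95))
E
```

```text
clock: 2.02
eef_pos: [0.4595, -0.0753, 0.1997]
tool_rot: [-0.703, 0.078, -0.077, 0.703]
ft_force: [-0.4, 0.2, -0.5]
grip_width: -0.0002
t 2.025 tcp [ 0.4595 -0.0753  0.1997] rel pin [-0.0998 -0.003   0.1332] zang 77.4 down [-0.001  0.    -1.   ] F [-0.4  0.2 -0.5] T [ 0.02 -0.    0.01] w -0.0002 j [-0.16  0.19 -0.14  1.24  0.    0.06]
[-0.04, -0.01, 0.11, -0.0, -1.76, -0.0]
```

```bash
python3 -m handwheel '[[0,0,0,0,-0.9,0],[0,0,0.1,0,-1.76,0],[0,0,0.1,0,-1.76,0],[0,0,0.1,0,-1.76,0],[0,0,0.1,0,-1.76,0]]' ; python3 - <<'E'
from h import *
st(); shot('wrist','w1.png'); shot('side','s1.png')
b=cv2.imread('pics/s1.png')[95:235,200:340]; cv2.imwrite('pics/s1z.png',cv2.resize(b,None,fx=4,fy=4,interpolation=cv2.INTER_CUBIC))
E
```

```text
clock: 2.65
eef_pos: [0.4602, -0.073, 0.2]
tool_rot: [0.707, 0.028, -0.028, -0.707]
ft_force: [0.1, 0.1, 0.2]
grip_width: 0.0002
t 2.65 tcp [ 0.4602 -0.073   0.2   ] rel pin [-0.0989 -0.0008  0.1335] zang 94.6 down [-0. -0. -1.] F [0.1 0.1 0.2] T [-0.06 -0.03  0.03] w 0.0002 j [-0.16  0.19 -0.14  1.24 -0.   -0.24]
```

View pics/w1.png

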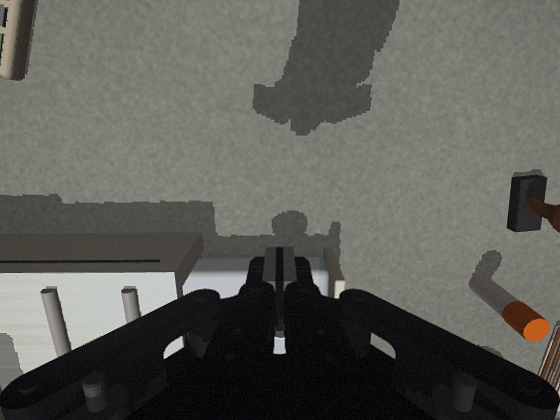

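View pics/s1z.png

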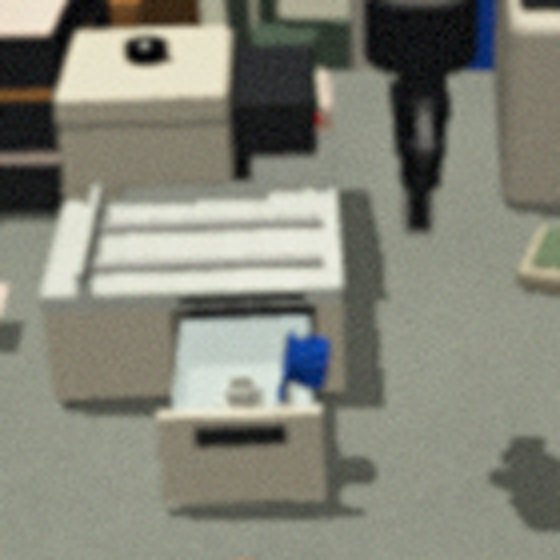

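```bash
python3 -m handwheel '[[0,1,0,0,0,0],[0,2.4,0,0,0,0],[0.3,3.5,0,0,0,0],[0.6,4.1,0,0,0,0],[0.6,4.2,0,0,0,0]]' ; python3 - <<'E'
from h import *
st(); shot('side','s2.png')
b=cv2.imread('pics/s2.png')[95:235,200:340]; cv2.imwrite('pics/s2z.png',cv2.resize(b,None,fx=4,fy=4,interpolation=cv2.INTER_CUBIC))
E
```

```text
clock: 3.38
eef_pos: [0.4754, -0.0717, 0.0944]
tool_rot: [-0.706, -0.028, 0.029, 0.707]
ft_force: [-0.6, 0.6, 0.5]
grip_width: -0.0003
t 3.375 tcp [ 0.4754 -0.0717  0.0944] rel pin [-0.0836 -0.0008  0.0279] zang 94.7 down [-0.001  0.    -1.   ] F [-0.6  0.6  0.5] T [ 0.01  0.01 -0.03] w -0.0003 j [-0.15  0.31 -0.28  0.98  0.   -0.23]
```

View pics/s2z.png

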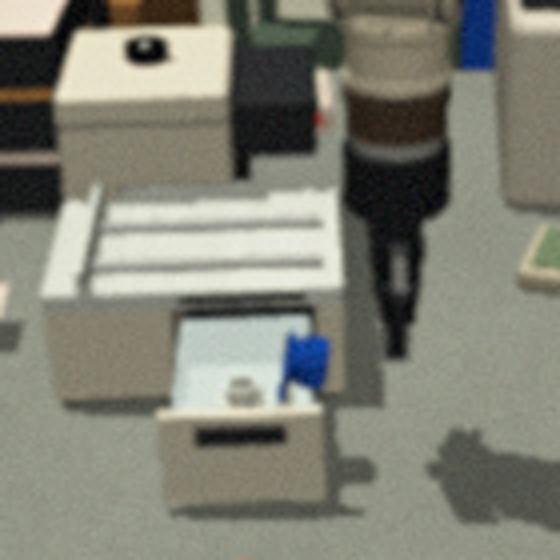

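```bash
python3 -m handwheel '[[0.7,0,0,0,0,0],[1.26,0,0,0,0,0],[1.6,-0.3,0,0,0,0],[1.95,-0.6,0,0,0,0],[2.4,-0.78,0,0,0,0]]' ; python3 - <<'E'
from h import *
st(); shot('side','s3.png')
b=cv2.imread('pics/s3.png')[95:235,200:340]; cv2.imwrite('pics/s3z.png',cv2.resize(b,None,fx=4,fy=4,interpolation=cv2.INTER_CUBIC))
E
```

```text
clock: 4.05
eef_pos: [0.5357, -0.0668, 0.1156]
tool_rot: [0.707, 0.029, -0.028, -0.706]
ft_force: [-1.0, 0.1, -0.3]
grip_width: -0.0
t 4.05 tcp [ 0.5357 -0.0668  0.1156] rel pin [-0.0231 -0.0012  0.0491] zang 94.7 down [ 0.001 -0.    -1.   ] F [-1.   0.1 -0.3] T [ 0.08  0.04 -0.01] w -0.0 j [-0.12  0.39 -0.09  1.08  0.   -0.21]
```

View pics/s3z.png

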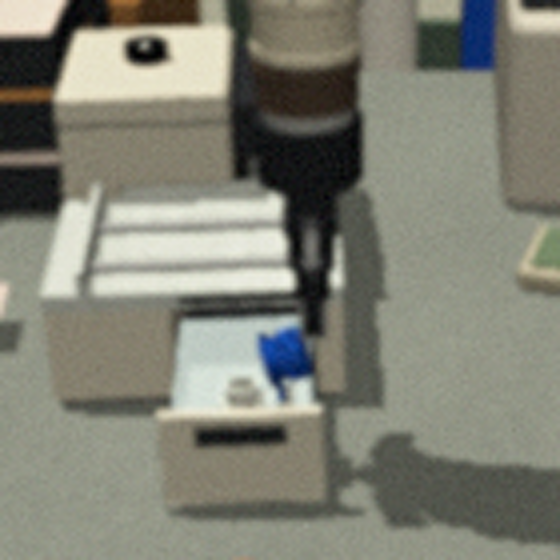

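```bash
python3 -m handwheel '[[0.5,0,0,0,0,0],[1,0.05,0,0,0,0],[1.5,0.24,0,0,0,0],[1.9,0.5,0,0,0,0],[2.1,0.7,0,0,0,0]]' ; python3 - <<'E'
from h import *
st(); shot('side','s4.png')
b=cv2.imread('pics/s4.png')[95:235,200:340]; cv2.imwrite('pics/s4z.png',cv2.resize(b,None,fx=4,fy=4,interpolation=cv2.INTER_CUBIC))
E
```

```text
clock: 4.72
eef_pos: [0.5878, -0.0625, 0.096]
tool_rot: [-0.706, -0.029, 0.029, 0.707]
ft_force: [0.2, -0.1, 0.4]
grip_width: 0.0002
t 4.725 tcp [ 0.5878 -0.0625  0.096 ] rel pin [ 0.0292 -0.0014  0.0295] zang 94.7 down [-0.001  0.    -1.   ] F [ 0.2 -0.1  0.4] T [ 0.   -0.04 -0.05] w 0.0002 j [-0.11  0.51  0.03  1.1  -0.   -0.19]
```

View pics/s4z.png

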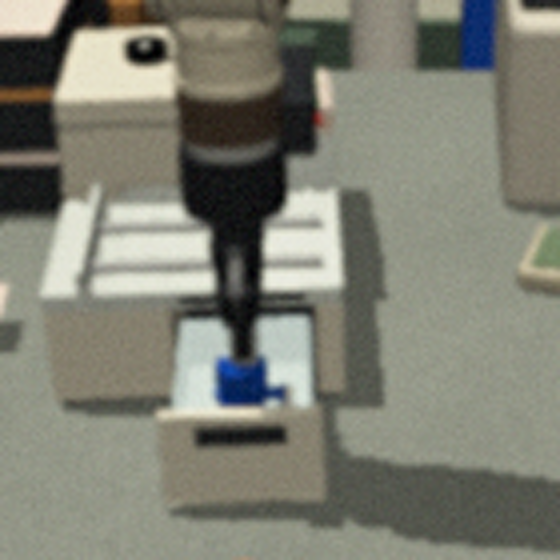

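```bash
python3 -m handwheel '[[0,0.03,0,0,0,0],[0,0.06,0,0,0,0],[0,0.09,0,0,0,0],[0,0.12,0,0,0,0],[0,0.12,0,0,0,0]]' ; python3 -c "
from h import *
st()"
```

```text
clock: 5.4
eef_pos: [0.5871, -0.0627, 0.0946]
tool_rot: [0.707, 0.029, -0.029, -0.706]
ft_force: [-2.1, -0.6, 4.4]
grip_width: 0.0002
t 5.4 tcp [ 0.5871 -0.0627  0.0946] rel pin [ 0.0285 -0.0015  0.0281] zang 94.7 down [-0. -0. -1.] F [-2.1 -0.6  4.4] T [-0.01  0.58 -0.  ] w 0.0002 j [-0.11  0.51  0.03  1.09 -0.   -0.19]
```

```bash
python3 -m handwheel '[[0,0.05,0,0,0,0],[0,0.1,0,0,0,0],[0,0.12,0,0,0,0],[0,0.12,0,0,0,0],[0,0.12,0,0,0,0]]' ; python3 -c "
from h import *
st()"
```

```text
clock: 6.02
eef_pos: [0.5874, -0.0627, 0.093]
tool_rot: [0.707, 0.029, -0.028, -0.706]
ft_force: [-5.6, 0.7, 12.3]
grip_width: -0.0002
t 6.025 tcp [ 0.5874 -0.0627  0.093 ] rel pin [ 0.0287 -0.0016  0.0265] zang 94.7 down [ 0.001 -0.    -1.   ] F [-5.6  0.7 12.3] T [0.06 1.18 0.03] w -0.0002 j [-0.11  0.51  0.03  1.09 -0.   -0.19]
```

```bash
python3 -m handwheel '[[0,-0.5,0,0,0,0],[0,-1.5,0,0,0,0],[0,-2.5,0,0,-0.5,0],[0,-3.2,0,0,-1.5,0],[0,-3.4,0,0,-2.5,0]]' 1; python3 -m handwheel '[[0,0,0,0,-1,0],[0,0,0,0,-2,0],[0,0,0,0,-3,0],[0,0,0,0,-4,0],[0,0,0,0,-5,0]]';  python3 -m handwheel '[[0,0,0,0,-1,0],[0,0,0,0,-2,0],[0,0,0,0,-3,0],[0,0,0,0,-4,0],[0,0,0,0,-5,0]]'; python3 - <<'E'
from h import *
st(); shot('wrist','w5.png');shot('side','s5.png')
b=cv2.imread('pics/s5.png')[130:230,220:320]; cv2.imwrite('pics/s5z.png',cv2.resize(b,None,fx=6,fy=6,interpolation=cv2.INTER_CUBIC))
E
```

```text
clock: 6.65
eef_pos: [0.5886, -0.0627, 0.1777]
tool_rot: [0.683, 0.184, -0.182, -0.683]
ft_force: [-0.7, 0.5, -0.7]
grip_width: 0.0855
clock: 7.28
eef_pos: [0.5877, -0.0626, 0.1759]
tool_rot: [0.542, 0.455, -0.454, -0.542]
ft_force: [-0.7, 0.5, -0.6]
grip_width: 0.0856
clock: 7.9
eef_pos: [0.5877, -0.0626, 0.1759]
tool_rot: [0.299, 0.641, -0.641, -0.299]
ft_force: [0.6, 0.2, 0.6]
grip_width: 0.0855
t 7.9 tcp [ 0.5877 -0.0626  0.1759] rel pin [ 0.029  -0.0015  0.1094] zang -140.0 down [ 0.  0. -1.] F [0.6 0.2 0.6] T [0.01 0.01 0.01] w 0.0855 j [-0.11  0.45  0.16  1.28  0.   -2.37]
```

View pics/w5.png

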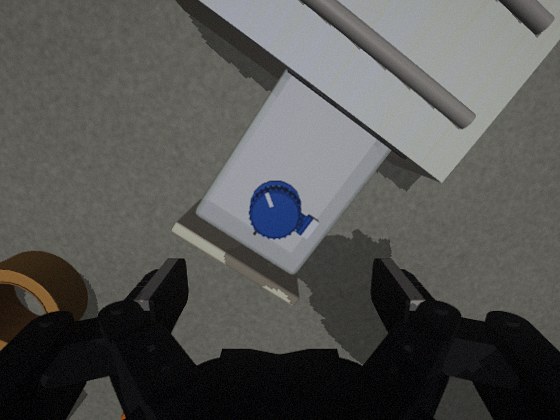

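View pics/s5z.png

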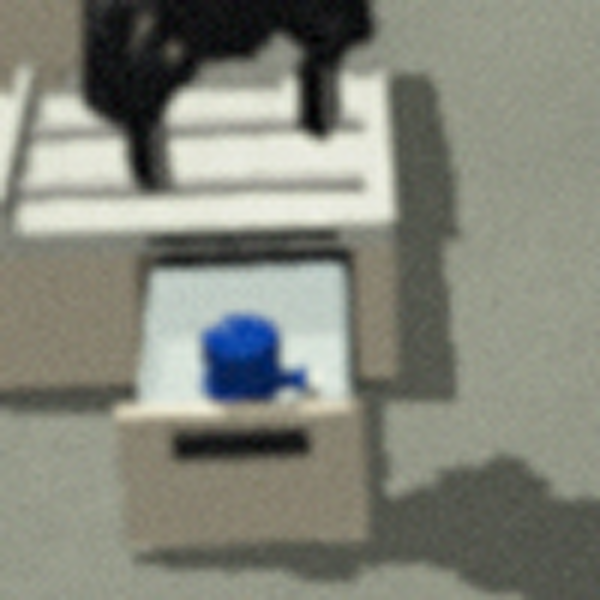

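```bash
python3 - <<'E'
from h import *
for f,v in [('w5.png',None),('top0.png',None)]: pass
c=load('w5.png'); im=c['color'][:, :, :].astype(int)
m=(im[...,2]>90)&(im[...,0]<70)&(im[...,2]-im[...,1]>50); m[:, 297:]=0
ys,xs=np.nonzero(m); print(xs.min(),xs.max(),ys.min(),ys.max(),len(xs))
z=.0955
# fit circle of 40mm at z
a=cv2.resize(cv2.imread('pics/w5.png')[160:260,220:340],None,fx=6,fy=6,interpolation=cv2.INTER_CUBIC)
ctr=onplane(c,(275,209),z); print(ctr)
th=np.linspace(0,2*np.pi,60)
pts=proj(c,[[ctr[0]+.02*np.cos(t),ctr[1]+.02*np.sin(t),z] for t in th])
for p in pts: cv2.circle(a,(int((p[0]-220+.5)*6),int((p[1]-160+.5)*6)),2,(0,255,0),-1)
cv2.imwrite('pics/w5z.png',a)
E
```

```text
249 296 181 238 1847
[ 0.59380041 -0.06580979  0.0955    ]
```

View pics/w5z.png

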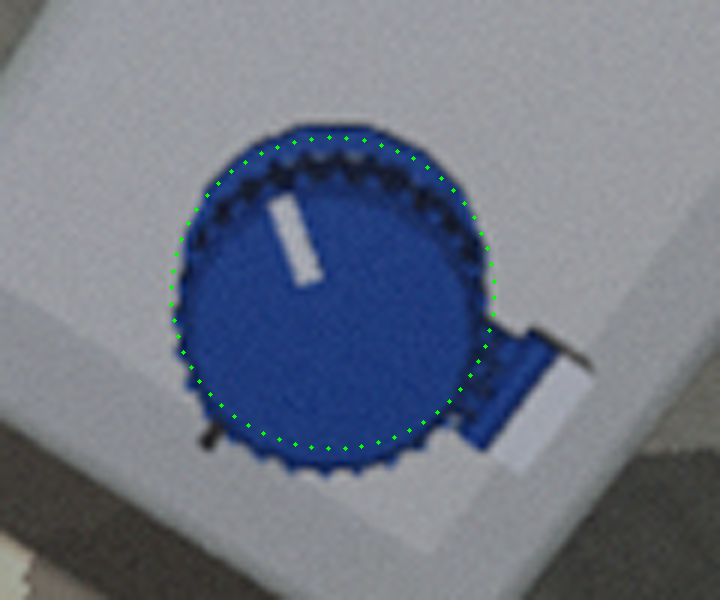

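```bash
python3 - <<'E'
from h import *
c=load('w5.png'); z=.0955
for uv in [(274.5,211.5),(274.5,213)]: print(onplane(c,uv,z))
# strap hinge (pin) and mark
print(NECK, st()['eef_pos'])
E
```

```text
[ 0.59284735 -0.06408447  0.0955    ]
[ 0.5921021  -0.06318934  0.0955    ]
t 8.0 tcp [ 0.5876 -0.0626  0.1759] rel pin [ 0.029  -0.0015  0.1094] zang -140.4 down [ 0.  0. -1.] F [0.1 0.4 0.7] T [ 0.01  0.02 -0.01] w 0.0854 j [-0.11  0.45  0.16  1.28  0.   -2.37]
[ 0.5885 -0.061 ] [ 0.587616   -0.06256965  0.17589347]
```

```bash
python3 - <<'E'
from h import *
print(need([.5903,-.0620,.0745],-140))
E
```

```text
[-0.05, 4.06, -0.1, 0.0, -0.04, -0.0]
```

```bash
python3 -m handwheel '[[0,0.8,-0.1,0,0,0],[-0.05,2,-0.1,0,0,0],[-0.05,3,-0.1,0,0,0],[-0.05,3.7,-0.1,0,0,0],[-0.05,4.05,-0.1,0,0,0]]' 0.45;  python3 - <<'E'
from h import *
st(); shot('wrist','w6.png');shot('side','s6.png')
b=cv2.imread('pics/s6.png')[130:230,220:320]; cv2.imwrite('pics/s6z.png',cv2.resize(b,None,fx=6,fy=6,interpolation=cv2.INTER_CUBIC))
E
```

```text
clock: 8.62
eef_pos: [0.5895, -0.0619, 0.0735]
tool_rot: [-0.301, -0.639, 0.64, 0.302]
ft_force: [0.5, -0.5, 0.2]
grip_width: 0.0617
t 8.625 tcp [ 0.5895 -0.0619  0.0735] rel pin [ 0.031 -0.001  0.007] zang -140.5 down [-0.002  0.    -1.   ] F [ 0.5 -0.5  0.2] T [-0.01 -0.04 -0.01] w 0.0617 j [-0.1   0.53  0.01  1.05  0.   -2.37]
```

View pics/w6.png

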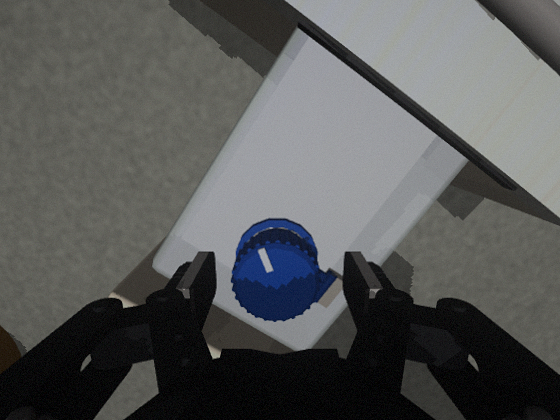

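View pics/s6z.png

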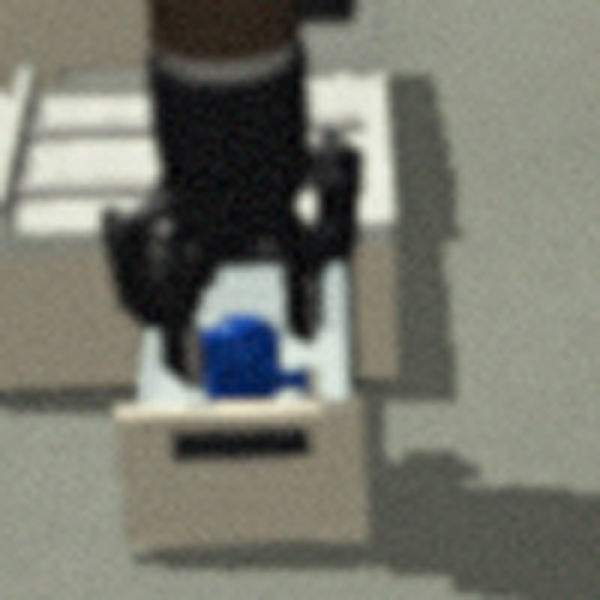

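```bash
python3 - <<'E'
from h import *
c=load('w6.png')
a=cv2.resize(cv2.imread('pics/w6.png')[205:345,200:360],None,fx=4.2,fy=4.2,interpolation=cv2.INTER_CUBIC)
th=np.linspace(0,2*np.pi,80)
for ctr,col in [((.5895,-.0619),(0,255,0)),((.5925,-.0637),(0,0,255))]:
    for p in proj(c,[[ctr[0]+.02*np.cos(t),ctr[1]+.02*np.sin(t),.0955] for t in th]):
        cv2.circle(a,(int((p[0]-200+.5)*4.2),int((p[1]-205+.5)*4.2)),2,col,-1)
cv2.imwrite('pics/w6z.png',a)
E
```

```text
(no output)
```

View pics/w6z.png

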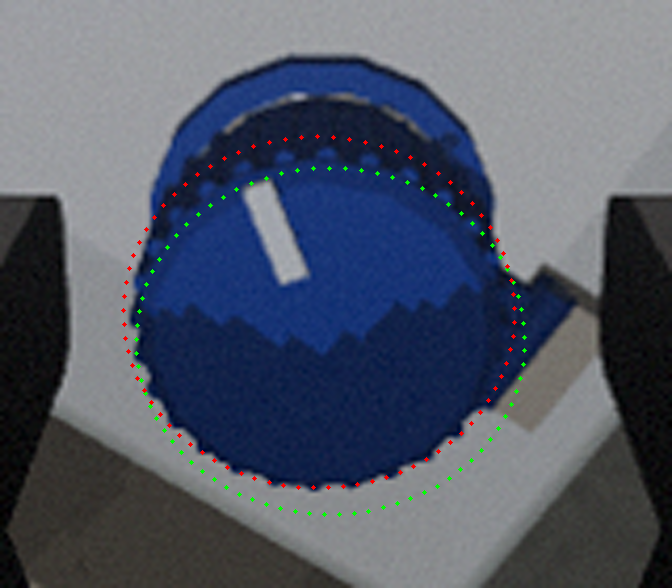

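```bash
python3 - <<'E'
from h import *
c=load('w1.png'); q=rot(94.6); t=np.array([.4602,-.073,.2])
a=cv2.resize(cv2.imread('pics/w1.png')[225:325,220:340],None,fx=6,fy=6,interpolation=cv2.INTER_CUBIC)
for dx in (-.011,0,.011):
    for dz in (-.005,0,.005):
        p=proj(c,[t+q.apply([dx,0,dz])])[0]; print(dx,dz,p.round(1))
        cv2.circle(a,(int((p[0]-220+.5)*6),int((p[1]-225+.5)*6)),3,(0,0,255),-1)
cv2.imwrite('pics/w1z.png',a)
E
```

```text
-0.011 -0.005 [269.9 244. ]
-0.011 0 [280.1 244. ]
-0.011 0.005 [290.3 244. ]
0 -0.005 [270.1 264.5]
0 0 [280.1 264.5]
0 0.005 [290.1 264.5]
0.011 -0.005 [270.3 284.2]
0.011 0 [280.1 284.2]
0.011 0.005 [289.9 284.2]
```

View pics/w1z.png

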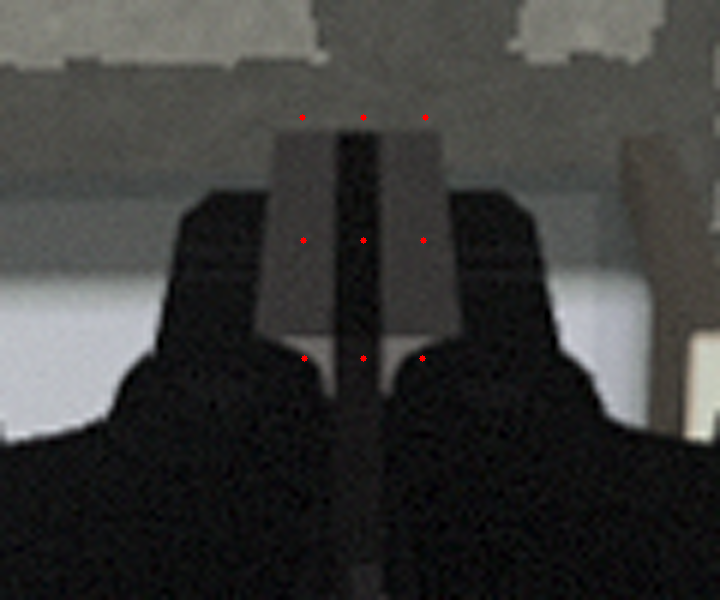

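```bash
python3 - <<'E'
from h import *
c=load('w6.png'); o=bot.get_obs(); q=R.from_quat(o['tool_rot']); t=o['eef_pos']
for dy in (0,-.004,-.008):
  for dz in (-.0308,.0308): print(dy,dz,proj(c,[t+q.apply([-.011,dy,dz])])[0].round(1), 'mm/px', .01/np.linalg.norm(np.diff(proj(c,[t+q.apply([-.011,dy,dz]),t+q.apply([-.001,dy,dz])]),axis=0))*1e3)
Rm=cv2.Rodrigues(c['rvec'])[0]; print(q.inv().apply(-Rm.T@c['tvec'].ravel()-t))
a=cv2.resize(cv2.imread('pics/w6.png')[235:355,180:380],None,fx=4,fy=4,interpolation=cv2.INTER_CUBIC); a=cv2.convertScaleAbs(a,alpha=1.8,beta=20)
cv2.imwrite('pics/w6y.png',a)
E
```

```text
0 -0.0308 [215.3 244.7] mm/px 0.5350700331257864
0 0.0308 [341.1 244.7] mm/px 0.535078238825058
-0.004 -0.0308 [213.6 247.9] mm/px 0.5234405730411612
-0.004 0.0308 [342.7 247.9] mm/px 0.5234504119780882
-0.008 -0.0308 [211.9 251.3] mm/px 0.511832108330811
-0.008 0.0308 [344.3 251.2] mm/px 0.5118437344496897
[-0.06910408 -0.14161868  0.00047185]
```

View pics/w6y.png

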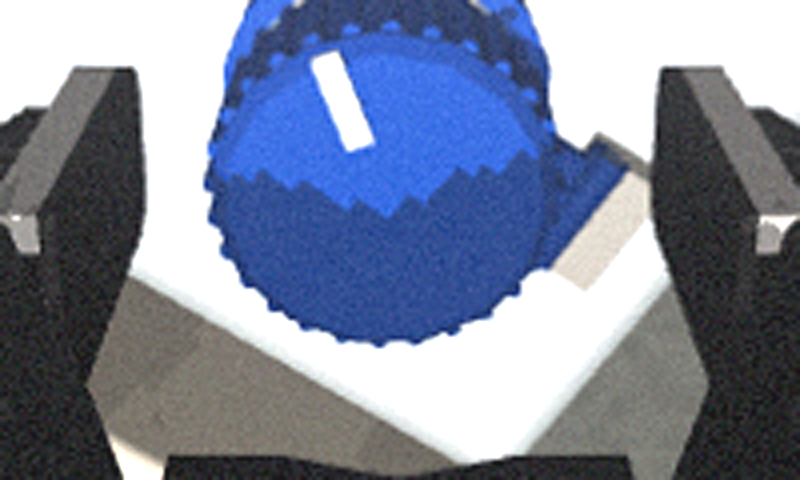

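```bash
python3 -m handwheel '[[-0.07,0,-0.05,0,0,0],[-0.07,0,-0.05,0,0,0],[-0.07,0,-0.05,0,0,0],[-0.07,0,-0.05,0,0,0],[-0.07,0,-0.05,0,0,0]]'; python3 -m handwheel '[[0,0,0,0,0,0],[0,0,0,0,0,0],[0,0,0,0,0,0],[0,0,0,0,0,0],[0,0,0,0,0,0]]' -1; python3 - <<'E'
from h import *
o=st(); print(R.from_quat(o['tool_rot']).inv().apply(o['ft_force']).round(1))
E
```

```text
clock: 9.35
eef_pos: [0.5922, -0.0625, 0.0749]
tool_rot: [0.301, 0.64, -0.64, -0.301]
ft_force: [-0.3, 0.9, 1.1]
grip_width: 0.0619
clock: 9.98
eef_pos: [0.5921, -0.0626, 0.0749]
tool_rot: [-0.301, -0.64, 0.64, 0.301]
ft_force: [-0.6, 0.4, 1.3]
grip_width: 0.0382
t 9.975 tcp [ 0.5921 -0.0626  0.0749] rel pin [ 0.0335 -0.0019  0.0084] zang -140.3 down [-0. -0. -1.] F [-0.6  0.4  1.3] T [-0.13  0.25 -0.02] w 0.0382 j [-0.11  0.53  0.02  1.06 -0.   -2.37]
[ 0.7 -1.3  0.2]
```

```bash
python3 -m handwheel '[[0,0.01,0,0,1,0],[0,0.02,0,0,2,0],[0,0.03,0,0,3,0],[0,0.035,0,0,4,0],[0,0.045,0,0,5,0]]'; python3 - <<'E'
from h import *
o=st(); print(R.from_quat(o['tool_rot']).inv().apply(o['ft_force']).round(1))
E
```

```text
clock: 10.6
eef_pos: [0.5907, -0.063, 0.0735]
tool_rot: [-0.544, -0.45, 0.452, 0.545]
ft_force: [-3.9, -2.2, 3.2]
grip_width: 0.038
t 10.6 tcp [ 0.5907 -0.063   0.0735] rel pin [ 0.0321 -0.0022  0.007 ] zang 169.3 down [-0.003 -0.001 -1.   ] F [-3.9 -2.2  3.2] T [-0.28  0.88  0.18] w 0.038 j [-0.11  0.53  0.02  1.06 -0.   -1.49]
[-2.9 -3.2  3.4]
```

```bash
python3 -m handwheel '[[-0.02,0.01,0.02,0,1,0],[-0.03,0.02,0.035,0,2,0],[-0.03,0.03,0.035,0,3,0],[-0.03,0.035,0.035,0,4,0],[-0.03,0.045,0.035,0,5,0]]'; python3 - <<'E'
from h import *
o=st(); print(R.from_quat(o['tool_rot']).inv().apply(o['ft_force']).round(1))
E
```

```text
clock: 11.22
eef_pos: [0.5895, -0.0623, 0.0723]
tool_rot: [-0.683, -0.178, 0.18, 0.685]
ft_force: [-4.7, 1.2, 2.9]
grip_width: 0.0382
t 11.225 tcp [ 0.5895 -0.0623  0.0723] rel pin [ 0.0309 -0.0014  0.0058] zang 119.4 down [-0.003  0.001 -1.   ] F [-4.7  1.2  2.9] T [0.42 0.88 0.2 ] w 0.0382 j [-0.11  0.53  0.01  1.05  0.   -0.62]
[-3.5 -2.9  3.3]
```

```bash
python3 -m handwheel '[[-0.02,0.01,0.02,0,1,0],[-0.03,0.02,0.03,0,2,0],[-0.03,0.03,0.03,0,3,0],[-0.03,0.035,0.03,0,4,0],[-0.03,0.045,0.03,0,5,0]]'; python3 - <<'E'
from h import *
o=st(); print(R.from_quat(o['tool_rot']).inv().apply(o['ft_force']).round(1))
E
```

```text
clock: 11.85
eef_pos: [0.5893, -0.0611, 0.0713]
tool_rot: [-0.695, 0.127, -0.125, 0.697]
ft_force: [-1.9, 3.5, 2.9]
grip_width: 0.0379
t 11.85 tcp [ 0.5893 -0.0611  0.0713] rel pin [ 0.0308 -0.0002  0.0048] zang 69.4 down [-0.002  0.003 -1.   ] F [-1.9  3.5  2.9] T [0.76 0.49 0.21] w 0.0379 j [-0.1   0.53  0.01  1.05  0.    0.25]
[-3.  -2.8  2.6]
```

```bash
python3 -m handwheel '[[0,0.01,0,0,1,0],[0,0.02,0,0,2,0],[0,0.03,0,0,3,0],[0,0.035,0,0,4,0],[0,0.045,0,0,5,0]]'; python3 - <<'E'
from h import *
o=st(); print(R.from_quat(o['tool_rot']).inv().apply(o['ft_force']).round(1))
E
```

```text
clock: 12.48
eef_pos: [0.5904, -0.061, 0.0704]
tool_rot: [-0.576, 0.409, -0.408, 0.578]
ft_force: [-1.0, 4.1, 2.2]
grip_width: 0.0382
t 12.475 tcp [ 0.5904 -0.061   0.0704] rel pin [ 0.0319 -0.0002  0.0039] zang 19.4 down [ 0.001  0.003 -1.   ] F [-1.   4.1  2.2] T [0.85 0.06 0.23] w 0.0382 j [-0.1   0.53  0.01  1.04  0.    1.13]
[-4.2 -2.2  0.4]
```

```bash
python3 -m handwheel '[[0,0.01,0,0,1,0],[0,0.02,0,0,2,0],[0,0.03,0,0,3,0],[0,0.035,0,0,3.6,0],[0,0.035,0,0,4,0]]'; python3 - <<'E'
from h import *
o=st(); print(R.from_quat(o['tool_rot']).inv().apply(o['ft_force']).round(1))
E
```

```text
clock: 13.1
eef_pos: [0.5916, -0.0616, 0.0698]
tool_rot: [0.403, -0.58, 0.58, -0.406]
ft_force: [1.8, 1.2, 0.6]
grip_width: 0.038
t 13.1 tcp [ 0.5916 -0.0616  0.0698] rel pin [ 0.033  -0.0009  0.0033] zang -20.2 down [ 0.003  0.001 -1.   ] F [1.8 1.2 0.6] T [ 0.19 -0.44  1.38] w 0.038 j [-0.1   0.54  0.01  1.04  0.    1.82]
[-1.8 -0.5  1.3]
```

```bash
python3 -m handwheel '[[0,0,0,0,0.3,0],[0,0,0,0,0.6,0],[0,0,0,0,0.6,0],[0,0,0,0,0.6,0],[0,0,0,0,0.6,0]]'; python3 - <<'E'
from h import *
o=st(); print(R.from_quat(o['tool_rot']).inv().apply(o['ft_force']).round(1))
E
```

```text
clock: 13.72
eef_pos: [0.5913, -0.0626, 0.0699]
tool_rot: [0.372, -0.6, 0.601, -0.374]
ft_force: [3.5, 1.0, 1.2]
grip_width: 0.0379
t 13.725 tcp [ 0.5913 -0.0626  0.0699] rel pin [ 0.0327 -0.0018  0.0034] zang -26.3 down [ 0.002  0.    -1.   ] F [3.5 1.  1.2] T [ 0.24 -0.96  0.01] w 0.0379 j [-0.11  0.54  0.01  1.04  0.    1.92]
[-2.5 -1.2  2.7]
```

```bash
python3 -m handwheel '[[0,0,0,0,0,0],[0,0,0,0,0,0],[0,0,0,0,0,0],[0,-0.5,0,0,0,0],[0,-1.5,0,0,0,0]]' 0.45; python3 -m handwheel '[[0,-1,0,0,0,0],[0,-2,0,0,0,0],[0,-2.5,0,0,0,0],[0,-2.5,0,0,0,0],[0,-2.5,0,0,0,0]]'; python3 - <<'E'
from h import *
o=st(); shot('wrist','w7.png'); shot('side','s7.png')
b=cv2.imread('pics/s7.png')[130:230,220:320]; cv2.imwrite('pics/s7z.png',cv2.resize(b,None,fx=6,fy=6,interpolation=cv2.INTER_CUBIC))
E
```

```text
clock: 14.35
eef_pos: [0.5891, -0.0628, 0.1068]
tool_rot: [-0.374, 0.601, -0.6, 0.372]
ft_force: [-0.1, 1.0, 0.1]
grip_width: 0.0617
clock: 14.98
eef_pos: [0.5895, -0.0628, 0.1685]
tool_rot: [-0.373, 0.601, -0.6, 0.372]
ft_force: [-0.1, -0.2, -0.8]
grip_width: 0.0617
t 14.975 tcp [ 0.5895 -0.0628  0.1685] rel pin [ 0.0308 -0.0018  0.102 ] zang -26.3 down [-0.002  0.    -1.   ] F [-0.1 -0.2 -0.8] T [0.01 0.02 0.12] w 0.0617 j [-0.11  0.46  0.15  1.27 -0.    1.92]
```

View pics/w7.png

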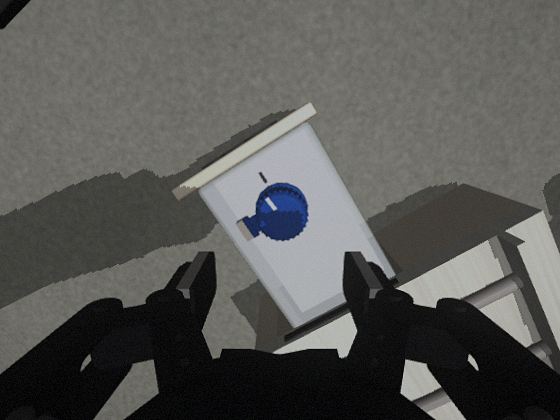

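View pics/s7z.png

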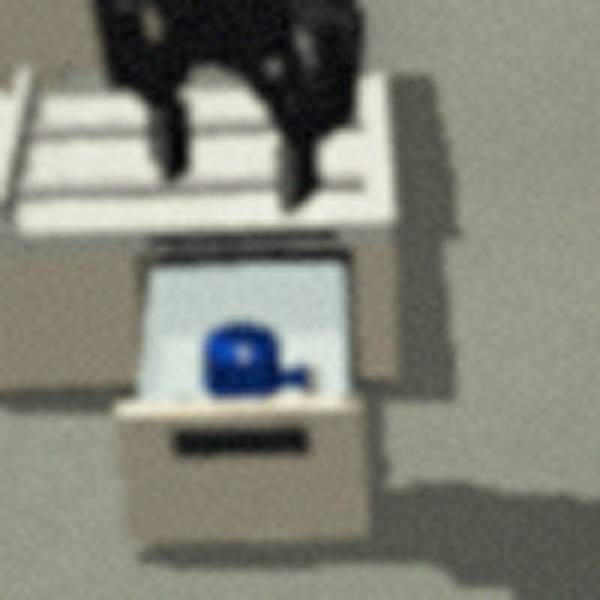

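```bash
python3 - <<'E'
import cv2
a=cv2.resize(cv2.imread('pics/w7.png')[160:250,230:320],None,fx=6,fy=6,interpolation=cv2.INTER_CUBIC)
cv2.imwrite('pics/w7z.png',a)
E
```

```text
(no output)
```

View pics/w7z.png

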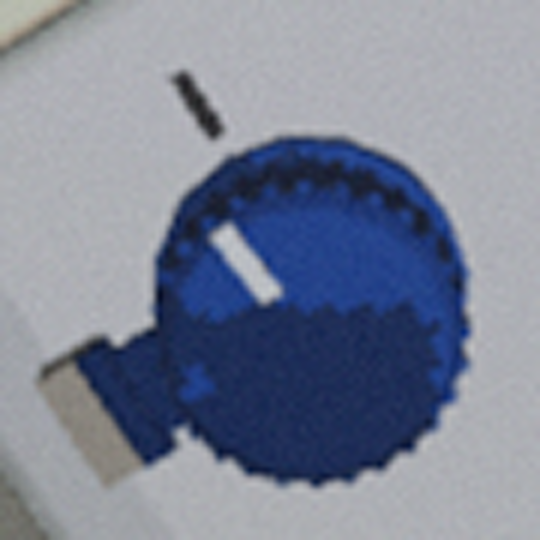

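```bash
python3 - <<'E'
from h import *
c=load('w7.png'); f=lambda x,y,z: onplane(c,((x+.5)/6-.5+230,(y+.5)/6-.5+160),z)
a,b=f(271,300,.09),f(221,232,.09); d=b-a; print('mark ang',np.degrees(np.arctan2(d[1],d[0])))
a,b=f(214,134,.06),f(181,76,.06); d=b-a; print('index ang',np.degrees(np.arctan2(d[1],d[0])), (a+b)/2)
a,b=f(316,330,.09),f(221,232,.09);print('cap ctr',a)
# plate outer top edge from w7 full
a,b=onplane(c,(312,104),.088),onplane(c,(175,192),.088); d=a-b; print(a,b,np.linalg.norm(d),np.degrees(np.arctan2(d[1],d[0])))
E
```

```text
mark ang 98.81343776280839
index ang 92.44545434731086 [ 0.58824813 -0.03477006  0.06      ]
cap ctr [ 0.59238515 -0.06222835  0.09      ]
[ 0.6449359  -0.00122423  0.088     ] [ 0.52913692 -0.01234582  0.088     ] 0.11633182465448258 5.485985027980584
```

```bash
python3 - <<'E'
from h import *
print(need([.5906,-.0622,.0700],-26.3))
E
```

```text
[-0.05, 3.92, 0.04, 0.01, -0.0, 0.01]
```

```bash
python3 -m handwheel '[[0,1,0,0,0,0],[-0.05,2.3,0.04,0,0,0],[-0.05,3.4,0.04,0,0,0],[-0.05,3.92,0.04,0,0,0],[-0.05,3.92,0.04,0,0,0]]'; python3 -c "
from h import *
st()"; python3 -m handwheel '[[0,0,0,0,0,0],[0,0,0,0,0,0],[0,0,0,0,0,0],[0,0,0,0,0,0],[0,0,0,0,0.3,0]]' -1; python3 -c "
from h import *
st()";
```

```text
clock: 15.7
eef_pos: [0.5906, -0.062, 0.0702]
tool_rot: [-0.374, 0.601, -0.6, 0.372]
ft_force: [0.1, 0.7, 0.4]
grip_width: 0.0621
t 15.7 tcp [ 0.5906 -0.062   0.0702] rel pin [ 0.032  -0.0012  0.0037] zang -26.3 down [-0.003  0.    -1.   ] F [0.1 0.7 0.4] T [-0.02 -0.04  0.01] w 0.0621 j [-0.1   0.54  0.01  1.05 -0.    1.93]
clock: 16.32
eef_pos: [0.5921, -0.0622, 0.0726]
tool_rot: [0.356, -0.61, 0.611, -0.357]
ft_force: [-1.6, 0.4, 5.7]
grip_width: 0.0379
t 16.325 tcp [ 0.5921 -0.0622  0.0726] rel pin [ 0.0335 -0.0015  0.0061] zang -29.4 down [ 0.002 -0.    -1.   ] F [-1.6  0.4  5.7] T [0.1  0.45 0.08] w 0.0379 j [-0.1   0.53  0.01  1.05 -0.    1.98]
```

```bash
python3 -m handwheel '[[0,0,0,0,0.1,0],[0,0,0,0,0.2,0],[0,0,0,0,0.3,0],[0,0,0,0,0.3,0],[0,0,0,0,0.3,0]]'; python3 -c "
from h import *
st()"; python3 -m handwheel '[[0,0,0,0,0.2,0],[0,0,0,0,0.4,0],[0,0,0,0,0.6,0],[0,0,0,0,0.8,0],[0,0,0,0,1,0]]'; python3 -c "
from h import *
st()"
```

```text
clock: 16.95
eef_pos: [0.5922, -0.0622, 0.0726]
tool_rot: [0.341, -0.619, 0.62, -0.342]
ft_force: [-1.9, -0.4, 5.9]
grip_width: 0.038
t 16.95 tcp [ 0.5922 -0.0622  0.0726] rel pin [ 0.0336 -0.0016  0.0061] zang -32.3 down [ 0.002 -0.    -1.   ] F [-1.9 -0.4  5.9] T [0.01 0.51 0.26] w 0.038 j [-0.1   0.53  0.01  1.05 -0.    2.03]
clock: 17.58
eef_pos: [0.5916, -0.0634, 0.0725]
tool_rot: [0.285, -0.646, 0.648, -0.285]
ft_force: [-4.2, -2.0, 4.9]
grip_width: 0.0377
t 17.575 tcp [ 0.5916 -0.0634  0.0725] rel pin [ 0.0329 -0.0026  0.006 ] zang -42.4 down [ 0.001 -0.003 -1.   ] F [-4.2 -2.   4.9] T [-0.48  0.81  0.1 ] w 0.0377 j [-0.11  0.53  0.01  1.05 -0.    2.21]
```

```bash
python3 - <<'E'
from h import *
shot('wrist','w8.png'); st()
E
```

```text
t 17.625 tcp [ 0.5916 -0.0633  0.0725] rel pin [ 0.0329 -0.0026  0.006 ] zang -42.5 down [ 0.001 -0.002 -1.   ] F [-3.3 -1.9  6.7] T [-0.39  0.86  0.08] w 0.0379 j [-0.11  0.53  0.01  1.05 -0.    2.21]
```

View pics/w8.png

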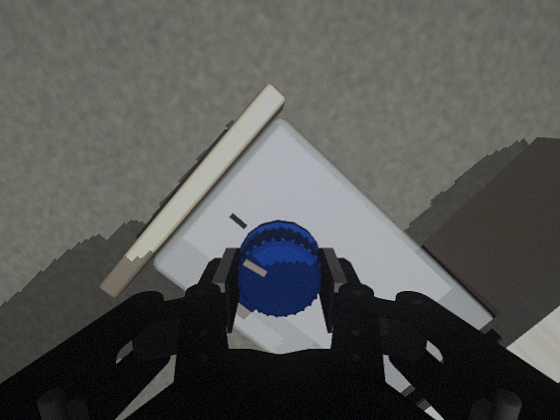

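```bash
python3 - <<'E'
from h import *
a=cv2.resize(cv2.imread('pics/w8.png')[200:330,215:345],None,fx=4.6,fy=4.6,interpolation=cv2.INTER_CUBIC); a=cv2.convertScaleAbs(a,alpha=1.7,beta=20)
cv2.imwrite('pics/w8z.png',a)
E
```

```text
(no output)
```

View pics/w8z.png

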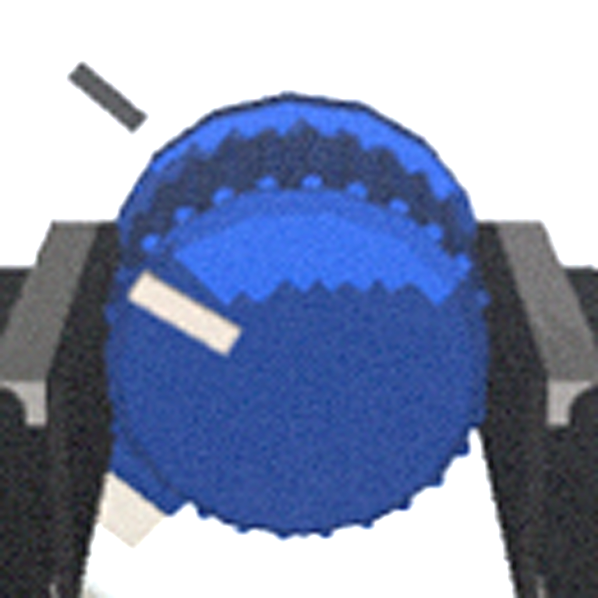

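```bash
python3 - <<'E'
from h import *
c=load('w8.png'); f=lambda x,y,z: onplane(c,((x+.5)/4.6-.5+215,(y+.5)/4.6-.5+200),z)
def ang(a,b): d=b-a; return np.degrees(np.arctan2(d[1],d[0])),np.linalg.norm(d)
print('mark',ang(f(235,338,.09),f(137,286,.09)))
print('index',ang(f(138,122,.06),f(77,72,.06)))
print('ctr-to-mark', ang(f(298,360,.09),f(137,286,.09)), 'ctr', f(298,360,.09))
c=load('w7.png'); f=lambda x,y,z: onplane(c,((x+.5)/6-.5+230,(y+.5)/6-.5+160),z)
print('w7 mark',ang(f(271,298,.09),f(221,232,.09)),'idx',ang(f(214,134,.06),f(181,76,.06)))
# initial, w5z at 6x [160:,220:]
c=load('w5.png'); f=lambda x,y,z: onplane(c,((x+.5)/6-.5+220,(y+.5)/6-.5+160),z)
print('w5 mark',ang(f(311,282,.0955),f(282,198,.0955)))
E
```

```text
mark (np.float64(106.98002237196332), np.float64(0.010739977426884253))
index (np.float64(95.94395260199911), np.float64(0.008970762317788018))
ctr-to-mark (np.float64(110.49542276083787), np.float64(0.017181239508133706)) ctr [ 0.59286003 -0.06253074  0.09      ]
w7 mark (np.float64(99.63526705070635), np.float64(0.01029877058303755)) idx (np.float64(92.44545434731086), np.float64(0.009064734947046085))
w5 mark (np.float64(-31.91463667166282), np.float64(0.011178217981837137))
```

```bash
python3 -m handwheel '[[0,0,0,0,0.6,0],[0,0,0,0,1.2,0],[0,0,0,0,1.8,0],[0,0,0,0,2.4,0],[0,0,0,0,3,0]]'; python3 - <<'E'
from h import *
st(); shot('wrist','w9.png'); 
a=cv2.resize(cv2.imread('pics/w9.png')[200:330,215:345],None,fx=4.6,fy=4.6,interpolation=cv2.INTER_CUBIC); a=cv2.convertScaleAbs(a,alpha=1.7,beta=20)
cv2.imwrite('pics/w9z.png',a)
E
```

```text
clock: 18.25
eef_pos: [0.5936, -0.0635, 0.0726]
tool_rot: [0.106, -0.698, 0.7, -0.109]
ft_force: [1.4, -2.8, 3.0]
grip_width: 0.0379
t 18.25 tcp [ 0.5936 -0.0635  0.0726] rel pin [ 0.0348 -0.0029  0.0061] zang -72.6 down [ 0.004 -0.003 -1.   ] F [ 1.4 -2.8  3. ] T [-0.6  -0.14  0.12] w 0.0379 j [-0.11  0.53  0.01  1.05 -0.    2.73]
```

View pics/w9z.png

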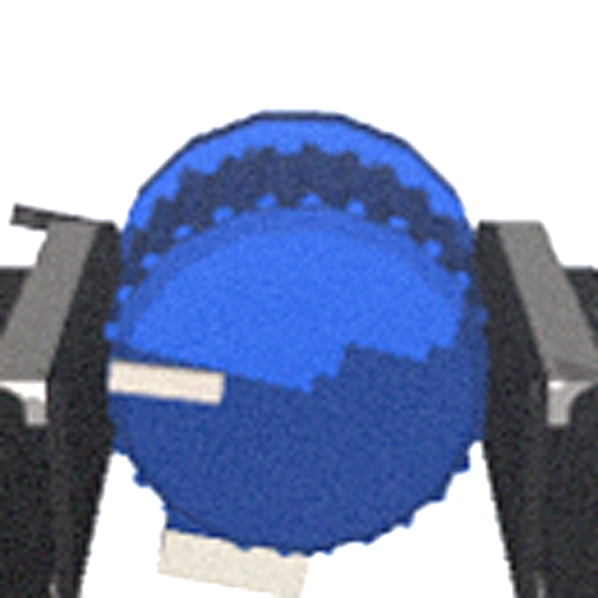

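```bash
python3 - <<'E'
from h import *
c=load('w9.png'); f=lambda x,y,z: onplane(c,((x+.5)/4.6-.5+215,(y+.5)/4.6-.5+200),z)
def ang(a,b): d=b-a; return np.degrees(np.arctan2(d[1],d[0])),np.linalg.norm(d)
for z in (.09,.0935): print('mark',ang(f(223,387,z),f(109,374,z)))
print('index',ang(f(75,220,.06),f(14,213,.06)))
E
```

```text
mark (np.float64(100.14618790652777), np.float64(0.011119549245211411))
mark (np.float64(100.14618790652764), np.float64(0.010807577840209666))
index (np.float64(100.37177381511975), np.float64(0.00711358405974133))
```

```bash
python3 -m handwheel '[[0,0,0,0,0,0],[0,0,0,0,0,0],[0,0,0,0,0,0],[0,0,0,0,0,0],[0,0,0,0,0,0]]' 0.3; python3 - <<'E'
from h import *
st(); shot('wrist','w10.png'); print(need([.5906,-.0622,.0725],-22))
E
```

```text
clock: 18.92
eef_pos: [0.5915, -0.0621, 0.0713]
tool_rot: [-0.109, 0.699, -0.699, 0.109]
ft_force: [-0.5, -0.3, 0.3]
grip_width: 0.0555
t 18.925 tcp [ 0.5915 -0.0621  0.0713] rel pin [ 0.0329 -0.0013  0.0048] zang -72.3 down [-0.  0. -1.] F [-0.5 -0.3  0.3] T [-0.    0.01  0.02] w 0.0555 j [-0.1   0.54  0.01  1.05  0.    2.73]
[0.04, -0.05, -0.01, 0.0, -5.03, 0.0]
```

View pics/w10.png

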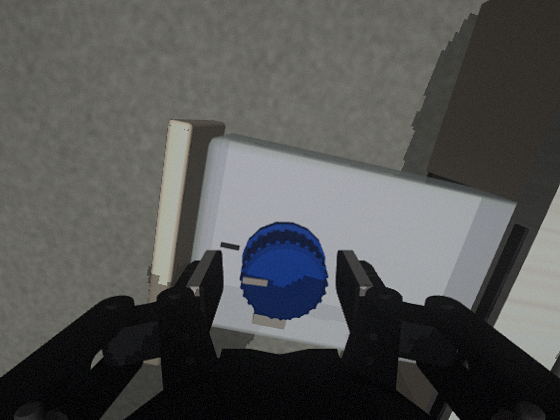

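```bash
python3 - <<'E'
from h import *
a=cv2.resize(cv2.imread('pics/w10.png')[200:330,205:355],None,fx=5,fy=4.6,interpolation=cv2.INTER_CUBIC); a=cv2.convertScaleAbs(a,alpha=1.7,beta=20)
c=load('w10.png')
# predicted home mark: line from centre toward YP at z=.09, at yaw 5 ; draw for offsets 0(g), 10deg ccw (r), and tank axis
ctr=np.array([.5915,-.0625])
for off,col in [(0,(0,255,0)),(10,(0,0,255)),(20,(255,0,255))]:
    t=np.radians(95+off); d=np.array([np.cos(t),np.sin(t)])
    for r in np.linspace(.006,.018,25):
        p=proj(c,[[*(ctr+r*d),.09]])[0]; cv2.circle(a,(int((p[0]-205+.5)*5),int((p[1]-200+.5)*4.6)),1,col,-1)
cv2.imwrite('pics/w10z.png',a)
E
```

```text
(no output)
```

View pics/w10z.png

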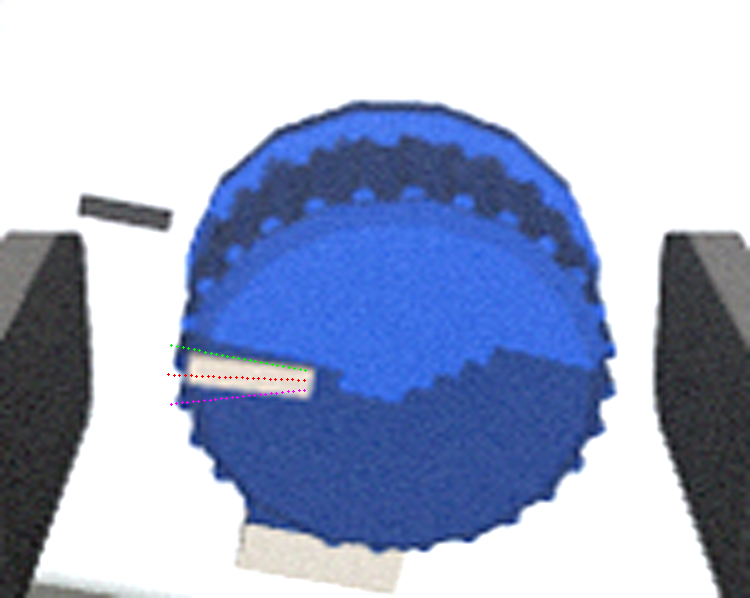

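```bash
python3 -m handwheel '[[0,-0.05,0,0,-1,0],[0,-0.05,0,0,-2,0],[0,-0.05,0,0,-3,0],[0,-0.05,0,0,-4,0],[0,-0.05,0,0,-5,0]]'; python3 -m handwheel '[[0,0,0,0,0,0],[0,0,0,0,0,0],[0,0,0,0,0,0],[0,0,0,0,0,0],[0,0,0,0,0,0]]' -1; python3 -c "
from h import *
st()"; python3 -m handwheel '[[0,0,0,0,0,0],[0,0,0,0,0,0],[0,0,0,0,0,0],[0,0,0,0,0.7,0],[0,0,0,0,1.4,0]]'; python3 -c "
from h import *
st()"
```

```text
clock: 19.6
eef_pos: [0.5916, -0.0621, 0.0727]
tool_rot: [-0.395, 0.586, -0.586, 0.395]
ft_force: [-0.2, -0.1, 0.3]
grip_width: 0.0552
clock: 20.23
eef_pos: [0.5919, -0.0622, 0.0729]
tool_rot: [0.393, -0.587, 0.588, -0.394]
ft_force: [1.2, -1.2, 2.0]
grip_width: 0.0382
t 20.225 tcp [ 0.5919 -0.0622  0.0729] rel pin [ 0.0333 -0.0015  0.0064] zang -22.4 down [ 0.001 -0.    -1.   ] F [ 1.2 -1.2  2. ] T [-0.07 -0.09  0.01] w 0.0382 j [-0.1   0.53  0.01  1.05 -0.    1.86]
clock: 20.85
eef_pos: [0.5922, -0.0627, 0.0729]
tool_rot: [0.319, -0.631, 0.632, -0.319]
ft_force: [0.8, -2.9, 2.4]
grip_width: 0.0378
t 20.85 tcp [ 0.5922 -0.0627  0.0729] rel pin [ 0.0335 -0.002   0.0064] zang -36.4 down [ 0.001 -0.002 -1.   ] F [ 0.8 -2.9  2.4] T [-0.87 -0.49 -0.34] w 0.0378 j [-0.1   0.53  0.01  1.05 -0.    2.1 ]
```

```bash
python3 -m handwheel '[[0,0,0,0,0.1,0],[0,0,0,0,0.2,0],[0,0,0,0,0.3,0],[0,0,0,0,0.3,0],[0,0,0,0,0.3,0]]'; python3 -c "
from h import *
st()"
```

```text
clock: 21.48
eef_pos: [0.5921, -0.0623, 0.0729]
tool_rot: [0.302, -0.639, 0.639, -0.303]
ft_force: [4.3, -3.1, 1.8]
grip_width: 0.0377
t 21.475 tcp [ 0.5921 -0.0623  0.0729] rel pin [ 0.0335 -0.0016  0.0064] zang -39.3 down [ 0.001 -0.    -1.   ] F [ 4.3 -3.1  1.8] T [-0.96 -0.74  0.09] w 0.0377 j [-0.1   0.53  0.01  1.05 -0.    2.15]
```

```bash
python3 -m handwheel '[[0,0,0,0,0.1,0],[0,0,0,0,0.2,0],[0,0,0,0,0.3,0],[0,0,0,0,0.3,0],[0,0,0,0,0.3,0]]'; python3 -c "
from h import *
st()"
```

```text
clock: 22.1
eef_pos: [0.5921, -0.0622, 0.0729]
tool_rot: [0.285, -0.647, 0.647, -0.286]
ft_force: [2.7, -3.5, 2.4]
grip_width: 0.0377
t 22.1 tcp [ 0.5921 -0.0622  0.0729] rel pin [ 0.0335 -0.0015  0.0064] zang -42.3 down [ 0.001 -0.    -1.   ] F [ 2.7 -3.5  2.4] T [-0.94 -0.83  0.16] w 0.0377 j [-0.1   0.53  0.01  1.05 -0.    2.21]
```

```bash
python3 -m handwheel '[[0,0,0,0,0.1,0],[0,0,0,0,0.2,0],[0,0,0,0,0.3,0],[0,0,0,0,0.4,0],[0,0,0,0,0.4,0]]'; python3 -c "
from h import *
st()"
```

```text
clock: 22.72
eef_pos: [0.5921, -0.0621, 0.0728]
tool_rot: [0.263, -0.656, 0.656, -0.264]
ft_force: [3.8, -4.3, 1.8]
grip_width: 0.0378
t 22.725 tcp [ 0.5921 -0.0621  0.0728] rel pin [ 0.0335 -0.0014  0.0063] zang -46.3 down [ 0.001 -0.    -1.   ] F [ 3.8 -4.3  1.8] T [-0.91 -0.79  0.54] w 0.0378 j [-0.1   0.53  0.01  1.05 -0.    2.27]
```

```bash
python3 -m handwheel '[[0,0,0,0,0.1,0],[0,0,0,0,0.2,0],[0,0,0,0,0.3,0],[0,0,0,0,0.4,0],[0,0,0,0,0.4,0]]'; python3 -c "
from h import *
st()
shot('wrist','w11.png')
a=cv2.resize(cv2.imread('pics/w11.png')[200:330,205:355],None,fx=5,fy=4.6,interpolation=cv2.INTER_CUBIC); a=cv2.convertScaleAbs(a,alpha=1.7,beta=20)
cv2.imwrite('pics/w11z.png',a)
"
```

```text
clock: 23.35
eef_pos: [0.5921, -0.0618, 0.0728]
tool_rot: [0.241, -0.664, 0.665, -0.242]
ft_force: [2.7, -3.1, 1.8]
grip_width: 0.038
t 23.35 tcp [ 0.5921 -0.0618  0.0728] rel pin [ 0.0335 -0.0011  0.0063] zang -50.1 down [ 0.001 -0.    -1.   ] F [ 2.7 -3.1  1.8] T [-0.9  -0.83  1.42] w 0.038 j [-0.1   0.53  0.01  1.05 -0.    2.34]
```

View pics/w11z.png

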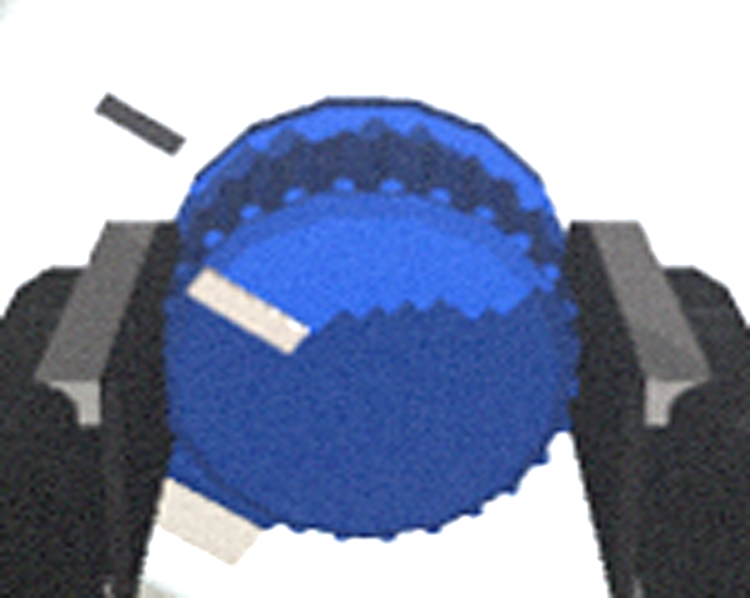

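```bash
python3 -m handwheel '[[0,0,0,0,0,0],[0,0,0,0,0,0],[0,0,0,0,0,0],[0,-0.6,0,0,0,0],[0,-1.8,0,0,0,0]]' 0.45; python3 -m handwheel '[[0,-1,0,0,0,0],[0,-2,0,0,0,0],[0,-2.5,0,0,0,0],[0,-2.5,0,0,0,0],[0,-2.5,0,0,0,0]]' -1; python3 - <<'E'
from h import *
o=st(); shot('wrist','w12.png'); shot('side','s12.png')
a=cv2.resize(cv2.imread('pics/w12.png')[150:270,210:350],None,fx=5,fy=5,interpolation=cv2.INTER_CUBIC);
cv2.imwrite('pics/w12z.png',a)
E
```

```text
clock: 24.02
eef_pos: [0.5904, -0.062, 0.1175]
tool_rot: [-0.241, 0.666, -0.665, 0.239]
ft_force: [0.0, -0.8, 1.2]
grip_width: 0.062
clock: 24.65
eef_pos: [0.5909, -0.0621, 0.1792]
tool_rot: [-0.24, 0.665, -0.665, 0.239]
ft_force: [0.2, -0.6, -0.2]
grip_width: 0.0002
t 24.65 tcp [ 0.5909 -0.0621  0.1792] rel pin [ 0.0323 -0.0013  0.1127] zang -50.3 down [-0.002  0.    -1.   ] F [ 0.2 -0.6 -0.2] T [0.04 0.06 0.03] w 0.0002 j [-0.1   0.45  0.18  1.29  0.    2.34]
```

View pics/w12z.png

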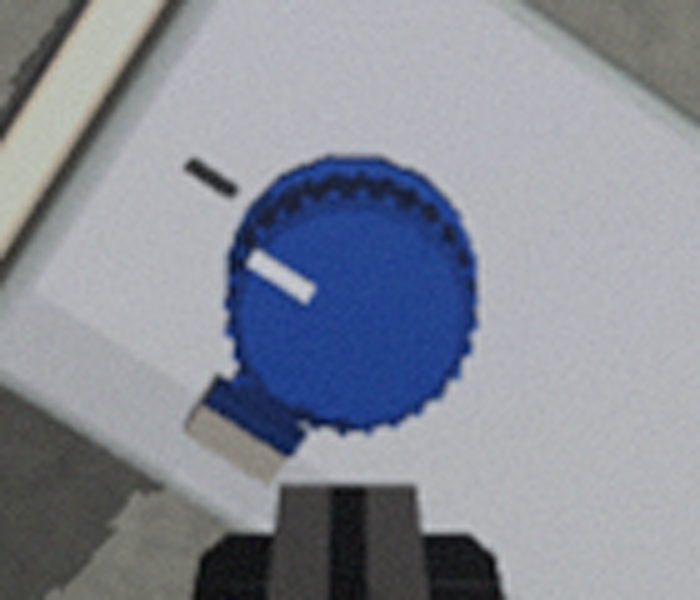

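```bash
python3 - <<'E'
from h import *
t=load('top0.png'); print('glue top',onplane(t,(217,200),.095),'stamp',onplane(t,(209,243),.08),'tape',onplane(t,(211,144),.048))
print(P(.031,.12,.179),need(P(.031,.12,.179),5))
E
```

```text
glue top [0.55831671 0.17861787 0.095     ] stamp [0.45611685 0.20006617 0.08      ] tape [0.71420456 0.20256737 0.048     ]
[0.57903751 0.05863052 0.179     ] [-2.72, -0.0, -4.02, 0.01, -5.53, 0.0]
```

```bash
python3 -m handwheel '[[-0.5,0,-0.8,0,-1,0],[-1.1,0,-1.7,0,-2,0],[-1.8,0,-2.6,0,-3,0],[-2.4,0,-3.5,0,-4,0],[-2.7,0,-4,0,-5,0]]' -1; python3 -m handwheel '[[0,0.8,0,0,-0.5,0],[0,2,0,0,-0.5,0],[0,3.5,0,0,-0.5,0],[0,4.8,0,0,-0.5,0],[0,5.2,0,0,-0.5,0]]'; python3 - <<'E'
from h import *
o=st(); print(need(P(.031,.12,.048),5),need(P(.031,.085,.048),5)); shot('side','s13.png')
b=cv2.imread('pics/s13.png')[80:280,180:380]; cv2.imwrite('pics/s13z.png',cv2.resize(b,None,fx=3,fy=3,interpolation=cv2.INTER_CUBIC))
E
```

```text
clock: 25.38
eef_pos: [0.579, 0.0593, 0.179]
tool_rot: [0.501, -0.5, 0.499, -0.5]
ft_force: [-0.1, -0.4, 0.6]
grip_width: 0.0003
clock: 26.0
eef_pos: [0.5772, 0.0577, 0.047]
tool_rot: [0.522, -0.481, 0.478, -0.518]
ft_force: [-0.4, -0.3, 0.3]
grip_width: 0.0
t 26.0 tcp [0.5772 0.0577 0.047 ] rel pin [ 0.029   0.1192 -0.0195] zang 4.7 down [-0.006 -0.001 -1.   ] F [-0.4 -0.3  0.3] T [ 0.   -0.02 -0.04] w 0.0 j [ 0.1   0.54 -0.05  0.98  0.    1.59]
[-0.03, -0.04, 0.08, 0.04, -0.03, 0.0] [1.37, -0.04, 0.09, 0.04, -0.03, 0.0]
```

View pics/s13z.png

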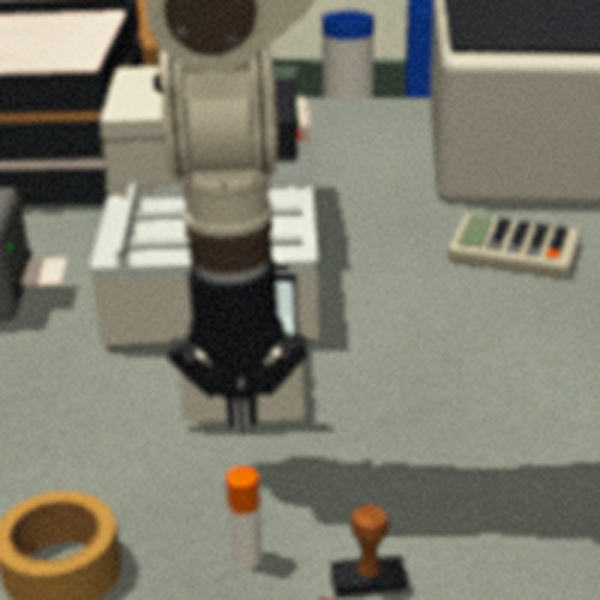

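```bash
python3 -m handwheel '[[0.3,-0.4,0.08,0,0,0],[0.8,-0.8,0.08,0,0,0],[1.3,-0.8,0.08,0,0,0],[1.6,-0.8,0.08,0,0,0],[1.8,-0.8,0.08,0,0,0]]'; python3 -c "
from h import *
st()"; python3 -m handwheel '[[0.15,0,0,0,0,0],[0.4,0,0,0,0,0],[0.7,0,0,0,0,0],[1,0,0,0,0,0],[1.3,0,0,0,0,0]]'; python3 -c "
from h import *
st()"
```

```text
clock: 26.68
eef_pos: [0.5852, 0.0124, 0.0702]
tool_rot: [0.52, -0.48, 0.479, -0.52]
ft_force: [0.3, 0.5, -0.4]
grip_width: -0.0003
t 26.675 tcp [0.5852 0.0124 0.0702] rel pin [0.0331 0.0734 0.0037] zang 4.6 down [-0.  0. -1.] F [ 0.3  0.5 -0.4] T [ 0.   -0.    0.01] w -0.0003 j [ 0.02  0.52 -0.02  1.03  0.    1.51]
clock: 27.3
eef_pos: [0.588, -0.0193, 0.0699]
tool_rot: [-0.52, 0.479, -0.479, 0.52]
ft_force: [0.9, 4.1, -2.9]
grip_width: -0.0002
t 27.3 tcp [ 0.588  -0.0193  0.0699] rel pin [0.0332 0.0416 0.0034] zang 4.7 down [-0.     0.001 -1.   ] F [ 0.9  4.1 -2.9] T [ 0.95 -0.04  0.04] w -0.0002 j [-0.03  0.53 -0.01  1.04  0.    1.46]
```

```bash
python3 -m handwheel '[[0.4,0,0,0,0,0],[0.8,0,0,0,0,0],[1.2,0,0,0,0,0],[1.6,0,0,0,0,0],[2,0,0,0,0,0]]'; python3 -c "
from h import *
st()"; python3 -m handwheel '[[0.4,0,0,0,0,0],[0.8,0,0,0,0,0],[1.2,0,0,0,0,0],[1.5,0,0,0,0,0],[1.8,0,0,0,0,0]]'; python3 - <<'E'
from h import *
st(); shot('side','s14.png')
b=cv2.imread('pics/s14.png')[80:280,180:380]; cv2.imwrite('pics/s14z.png',cv2.resize(b,None,fx=3,fy=3,interpolation=cv2.INTER_CUBIC))
E
```

```text
clock: 27.92
eef_pos: [0.5926, -0.0696, 0.0701]
tool_rot: [-0.52, 0.479, -0.479, 0.52]
ft_force: [2.1, 5.3, -2.8]
grip_width: -0.0
t 27.925 tcp [ 0.5926 -0.0696  0.0701] rel pin [ 0.0333 -0.0089  0.0036] zang 4.7 down [ 0.001  0.    -1.   ] F [ 2.1  5.3 -2.8] T [ 1.03 -0.51  0.05] w -0.0 j [-0.12  0.54  0.02  1.05  0.    1.37]
clock: 28.55
eef_pos: [0.5964, -0.1144, 0.0703]
tool_rot: [-0.52, 0.479, -0.48, 0.52]
ft_force: [2.4, 4.7, -2.6]
grip_width: -0.0001
t 28.55 tcp [ 0.5964 -0.1144  0.0703] rel pin [ 0.0332 -0.0539  0.0038] zang 4.7 down [ 0.001  0.    -1.   ] F [ 2.4  4.7 -2.6] T [ 1.03 -0.5   0.04] w -0.0001 j [-0.19  0.56  0.05  1.06  0.    1.3 ]
```

View pics/s14z.png

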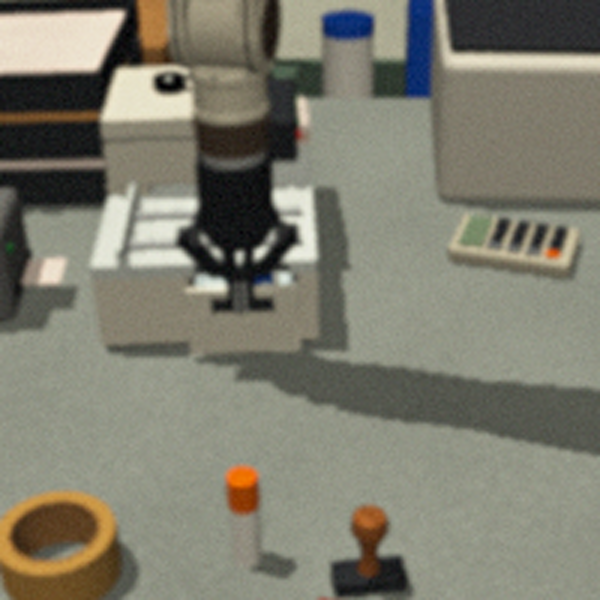

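```bash
python3 -m handwheel '[[0.2,0,0,0,0,0],[0.4,0,0,0,0,0],[0.6,0,0,0,0,0],[0.75,0,0,0,0,0],[0.85,0,0,0,0,0]]'; python3 -c "
from h import *
st()"; python3 -m handwheel '[[0.05,0,0,0,0,0],[0.1,0,0,0,0,0],[0.15,0,0,0,0,0],[0.2,0,0,0,0,0],[0.2,0,0,0,0,0]]'; python3 - <<'E'
from h import *
st()
E
```

```text
clock: 29.22
eef_pos: [0.598, -0.1353, 0.0704]
tool_rot: [-0.52, 0.479, -0.479, 0.52]
ft_force: [3.1, 4.6, -2.3]
grip_width: -0.0
t 29.225 tcp [ 0.598  -0.1353  0.0704] rel pin [ 0.033  -0.0748  0.0039] zang 4.7 down [ 0.001  0.    -1.   ] F [ 3.1  4.6 -2.3] T [ 0.93 -0.61  0.11] w -0.0 j [-0.22  0.57  0.07  1.07  0.    1.27]
clock: 29.85
eef_pos: [0.5982, -0.1384, 0.0704]
tool_rot: [-0.519, 0.479, -0.478, 0.521]
ft_force: [1.6, 8.2, 1.6]
grip_width: 0.0002
t 29.85 tcp [ 0.5982 -0.1384  0.0704] rel pin [ 0.0329 -0.078   0.0039] zang 4.7 down [ 0.001  0.003 -1.   ] F [1.6 8.2 1.6] T [ 1.64 -0.46  0.06] w 0.0002 j [-0.23  0.57  0.07  1.07  0.    1.26]
```

```bash
python3 -m handwheel '[[0.05,0,0,0,0,0],[0.1,0,0,0,0,0],[0.15,0,0,0,0,0],[0.15,0,0,0,0,0],[0.15,0,0,0,0,0]]'; python3 - <<'E'
from h import *
st(); shot('wrist','w15.png')
E
```

```text
clock: 30.48
eef_pos: [0.5981, -0.1383, 0.0705]
tool_rot: [-0.519, 0.48, -0.476, 0.523]
ft_force: [0.8, 18.1, 1.7]
grip_width: 0.0002
t 30.475 tcp [ 0.5981 -0.1383  0.0705] rel pin [ 0.0329 -0.0778  0.004 ] zang 4.9 down [-0.    0.01 -1.  ] F [ 0.8 18.1  1.7] T [ 3.28 -0.25  0.07] w 0.0002 j [-0.23  0.57  0.07  1.07  0.01  1.25]
```

View pics/w15.png

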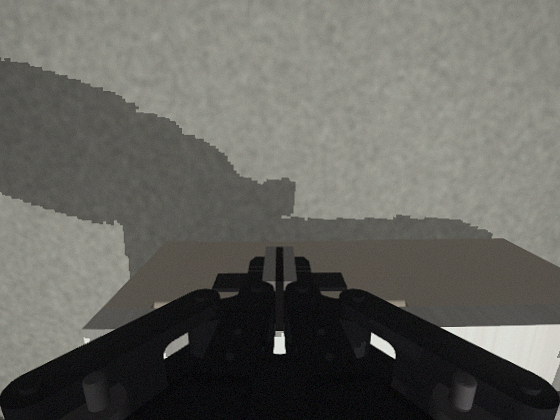

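```bash
python3 -m handwheel '[[-0.3,0,0,0,0,0],[-1,0,0,0,0,0],[-2,-0.5,0,0,0,0],[-3,-1.5,0,0,0,0],[-4,-2.5,0,0,0,0]]'; python3 -m handwheel '[[0,-1,0,0,0,0],[0,-2.5,0,0,0,0],[0,-3.5,0,0,0,0],[0,-3.5,0,0,0,0],[0,-3.5,0,0,0,0]]'; python3 - <<'E'
from h import *
st(); shot('wrist','w16.png');shot('side','s16.png');shot('top','t16.png')
b=cv2.imread('pics/s16.png')[125:235,200:310]; cv2.imwrite('pics/s16z.png',cv2.resize(b,None,fx=5,fy=5,interpolation=cv2.INTER_CUBIC))
E
```

```text
clock: 31.15
eef_pos: [0.5893, -0.0439, 0.1332]
tool_rot: [0.52, -0.479, 0.48, -0.519]
ft_force: [1.5, -0.2, 0.0]
grip_width: 0.0
clock: 31.78
eef_pos: [0.5893, -0.0443, 0.2192]
tool_rot: [0.52, -0.48, 0.479, -0.519]
ft_force: [0.6, -0.7, -0.7]
grip_width: -0.0
t 31.775 tcp [ 0.5893 -0.0443  0.2192] rel pin [0.0323 0.0166 0.1527] zang 4.6 down [-0.002 -0.001 -1.   ] F [ 0.6 -0.7 -0.7] T [ 0.05  0.04 -0.  ] w -0.0 j [-0.07  0.43  0.24  1.39 -0.    1.42]
```

View pics/w16.png

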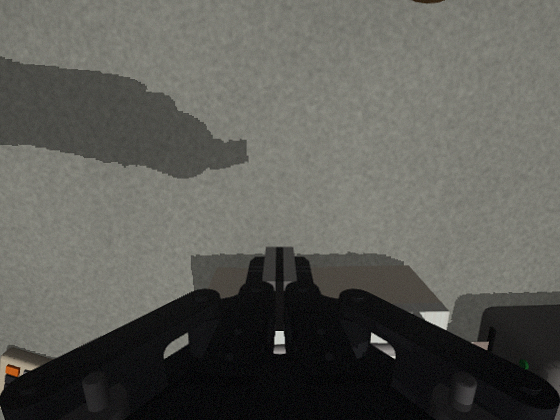

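View pics/s16z.png

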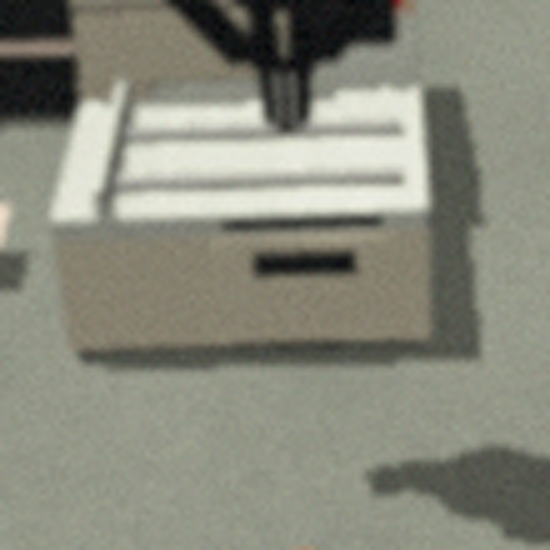

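View pics/t16.png

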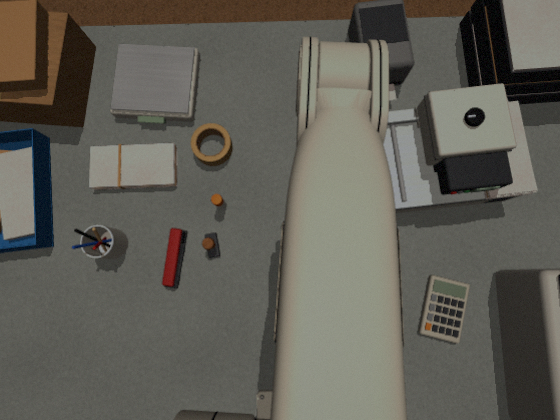

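```bash
python3 - <<'E'
from h import *
a=cv2.resize(cv2.imread('pics/w15.png')[225:335,75:275],None,fx=4,fy=4,interpolation=cv2.INTER_CUBIC); cv2.imwrite('pics/w15z.png',cv2.convertScaleAbs(a,alpha=2,beta=10))
c=load('w15.png')
for z in (.088,.09,.107):
  for uv in [(155,304),(405,304),(84,329),(560,325)]: print(z,uv,onplane(c,uv,z).round(4))
E
```

```text
0.088 (155, 304) [ 0.5424 -0.1553  0.088 ]
0.088 (405, 304) [ 0.6566 -0.1455  0.088 ]
0.088 (84, 329) [ 0.5082 -0.1721  0.088 ]
0.088 (560, 325) [ 0.7342 -0.1514  0.088 ]
0.09 (155, 304) [ 0.5432 -0.154   0.09  ]
0.09 (405, 304) [ 0.6555 -0.1444  0.09  ]
0.09 (84, 329) [ 0.5095 -0.1705  0.09  ]
0.09 (560, 325) [ 0.7319 -0.1501  0.09  ]
0.107 (155, 304) [ 0.55   -0.1426  0.107 ]
0.107 (405, 304) [ 0.6468 -0.1343  0.107 ]
0.107 (84, 329) [ 0.521  -0.1569  0.107 ]
0.107 (560, 325) [ 0.7126 -0.1393  0.107 ]
```

View pics/w15z.png

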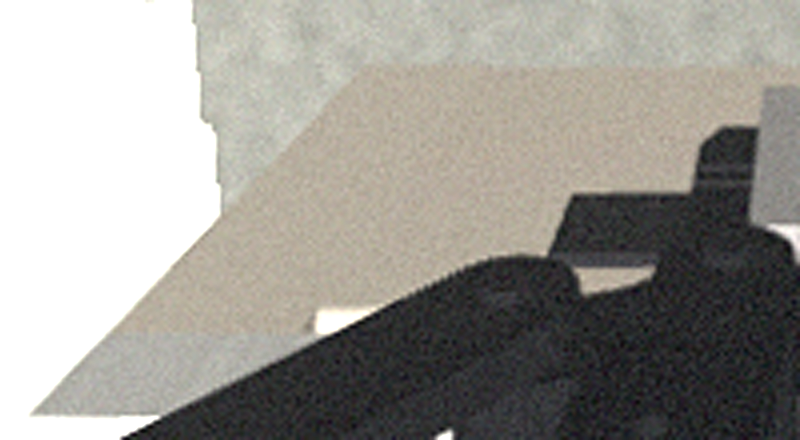

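```bash
python3 - <<'E'
from h import *
print(need(P(.0,-.125,.165),5))
E
```

```text
[5.68, 2.14, -1.24, 0.02, -0.04, -0.0]
```

```bash
python3 -m handwheel '[[1.2,0,0,0,0,0],[2.6,0,-0.3,0,0,0],[4,0.3,-0.6,0,0,0],[5.2,1,-1,0,0,0],[5.7,1.6,-1.2,0,0,0]]'; python3 - <<'E'
from h import *
st(); c=shot('wrist','w17.png')
E
```

```text
clock: 32.55
eef_pos: [0.5707, -0.1899, 0.1784]
tool_rot: [0.52, -0.48, 0.479, -0.519]
ft_force: [0.1, -0.1, 0.0]
grip_width: -0.0003
t 32.55 tcp [ 0.5707 -0.1899  0.1784] rel pin [ 0.001  -0.1269  0.1119] zang 4.5 down [-0.002  0.001 -1.   ] F [ 0.1 -0.1  0. ] T [-0.   -0.08  0.01] w -0.0003 j [-0.32  0.47  0.2   1.3  -0.    1.17]
```

View pics/w17.png

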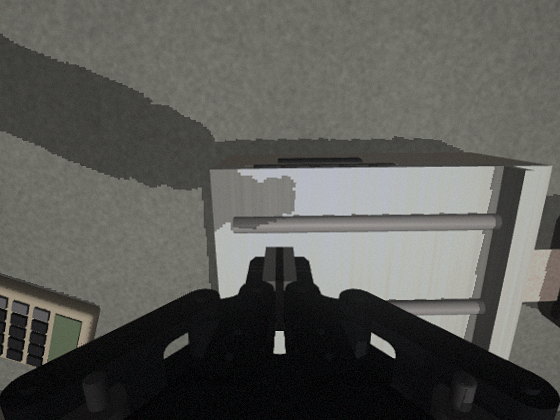

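```bash
python3 - <<'E'
from h import *
a=cv2.resize(cv2.imread('pics/w17.png')[130:190,200:480],None,fx=2.85,fy=8,interpolation=cv2.INTER_CUBIC); cv2.imwrite('pics/w17z.png',cv2.convertScaleAbs(a,alpha=1.8,beta=10))
a=cv2.resize(cv2.imread('pics/w15.png')[290:320,135:185],None,fx=14,fy=14,interpolation=cv2.INTER_NEAREST); cv2.imwrite('pics/w15y.png',cv2.convertScaleAbs(a,alpha=2,beta=10))
E
```

```text
(no output)
```

View pics/w17z.png

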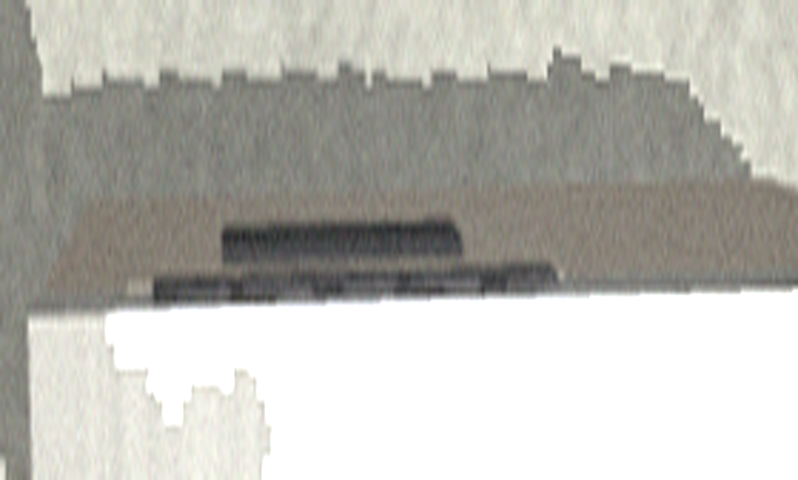

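View pics/w15y.png

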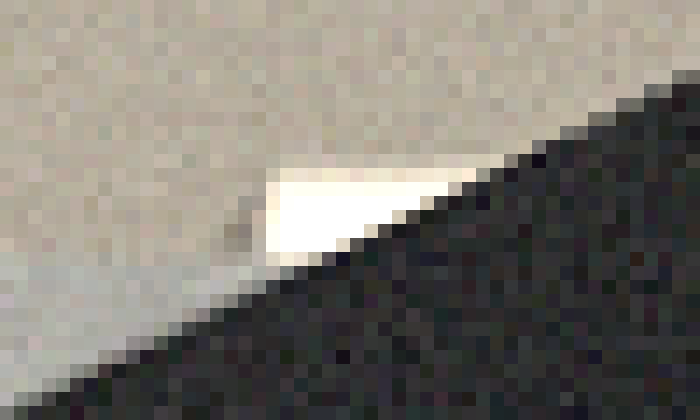

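```bash
python3 - <<'E'
from h import *
c=load('w15.png')
def b(uv,z): d=onplane(c,uv,z)-PIN; return np.round([d@XP,d@YP],4)
print('corner .107',b((84,329),.107))
print('cream front edge .088',b((157,302.),.088),b((157,303),.088), 'right', b((405,300.5),.088),b((405,304),.088))
print('cream rear .088',b((156,308.5),.088))
print('grey/brown', b((145,308.5),.092), b((100,309),.092),b((100,309),.095))
print('bottom', b((170,241),0.0), b((500,239),0))
im=c['color']
for x in (160,400,395): print(x,[tuple(int(v) for v in im[y,x]) for y in range(298,312)])
c=load('top0.png'); d=onplane(c,(359,212),.107)-PIN; print('top0 corner b',d@XP,d@YP)
E
```

```text
corner .107 [-0.0456 -0.0896]
cream front edge .088 [-0.0231 -0.0889] [-0.0231 -0.0894] right [ 0.0902 -0.0883] [ 0.0904 -0.0902]
cream rear .088 [-0.0239 -0.0923]
grey/brown [-0.027  -0.0897] [-0.0475 -0.0902] [-0.0455 -0.0882]
bottom [-0.0472 -0.093 ] [ 0.1964 -0.0921]
160 [(86, 82, 73), (84, 80, 71), (86, 83, 74), (94, 89, 80), (113, 103, 96), (133, 128, 117), (145, 140, 125), (152, 140, 129), (149, 139, 127), (38, 36, 34), (15, 16, 13), (16, 18, 20), (12, 12, 12), (9, 12, 11)]
400 [(85, 80, 74), (87, 84, 76), (106, 101, 91), (129, 122, 112), (142, 136, 123), (145, 136, 123), (151, 144, 130), (150, 143, 126), (131, 127, 118), (75, 75, 71), (35, 33, 32), (16, 17, 15), (16, 17, 17), (18, 16, 18)]
395 [(83, 79, 74), (86, 81, 74), (106, 99, 90), (128, 122, 108), (142, 133, 121), (147, 138, 126), (154, 144, 131), (117, 111, 103), (10, 11, 12), (14, 17, 14), (6, 11, 8), (13, 16, 16), (17, 19, 19), (17, 20, 19)]
top0 corner b -0.04641988897405304 -0.0917931894585941
```

```bash
python3 -m handwheel '[[-0.8,0,0.3,0,0,0],[-2,0,0.7,0,0,0],[-3.2,0,1,0,0,0],[-4,0.3,1.2,0,0,0],[-4.2,1,1.2,0,0,-0.4]]'; python3 -m handwheel '[[0,1,0,0,0,-0.2],[0,2.2,0,0,0,-0.4],[0,3.2,0,0,0,-0.4],[0,4,0,0,0,-0.4],[0,4,0,0,0,-0.4]]'; python3 -c "
from h import *
st()"
```

```text
clock: 33.22
eef_pos: [0.5945, -0.0796, 0.1558]
tool_rot: [0.536, -0.459, 0.498, -0.504]
ft_force: [0.1, 0.8, -1.2]
grip_width: -0.0001
clock: 33.85
eef_pos: [0.592, -0.087, 0.0534]
tool_rot: [0.553, -0.443, 0.513, -0.485]
ft_force: [0.4, 0.3, -0.1]
grip_width: 0.0001
t 33.85 tcp [ 0.592  -0.087   0.0534] rel pin [ 0.0313 -0.0262 -0.0131] zang 4.7 down [ 0.007 -0.138 -0.99 ] F [ 0.4  0.3 -0.1] T [ 0.14  0.   -0.08] w 0.0001 j [-0.08  0.55 -0.03  0.98 -0.14  1.41]
```

```bash
python3 -m handwheel '[[0.4,0.06,0,0,0,0],[0.9,0.12,0,0,0,0],[1.4,0.2,0,0,0,0],[1.75,0.25,0,0,0,0],[1.9,0.27,0,0,0,0]]';  python3 -c "
from h import *
st()"; python3 -m handwheel '[[0.1,0.01,0,0,0,0],[0.2,0.03,0,0,0,0],[0.3,0.04,0,0,0,0],[0.35,0.05,0,0,0,0],[0.35,0.05,0,0,0,0]]';  python3 -c "
from h import *
st()"
```

```text
clock: 34.48
eef_pos: [0.5976, -0.1373, 0.0555]
tool_rot: [0.552, -0.442, 0.515, -0.485]
ft_force: [0.5, 0.2, 0.2]
grip_width: -0.0002
t 34.475 tcp [ 0.5976 -0.1373  0.0555] rel pin [ 0.0324 -0.0768 -0.011 ] zang 4.6 down [ 0.011 -0.139 -0.99 ] F [0.5 0.2 0.2] T [ 0.16 -0.    0.01] w -0.0002 j [-0.16  0.56  0.    0.98 -0.14  1.33]
clock: 35.1
eef_pos: [0.5977, -0.1395, 0.0554]
tool_rot: [0.551, -0.443, 0.511, -0.489]
ft_force: [-2.3, 13.7, 6.2]
grip_width: 0.0
t 35.1 tcp [ 0.5977 -0.1395  0.0554] rel pin [ 0.0323 -0.079  -0.0111] zang 4.9 down [ 0.011 -0.129 -0.992] F [-2.3 13.7  6.2] T [ 2.73  0.62 -0.05] w 0.0 j [-0.17  0.56  0.01  0.98 -0.13  1.32]
```

```bash
python3 -m handwheel '[[-0.4,0,0,0,0,0],[-1.2,-0.2,0,0,0,0],[-2.2,-0.4,0,0,0,0],[-3.2,-0.8,0,0,0,0],[-4,-2,0,0,0,0]]'; python3 -m handwheel '[[-0.2,-1.5,0,0,0,0],[-0.4,-3,0,0,0,0],[-0.5,-4.5,0,0,0,0],[-0.5,-5,0,0,0,0],[-0.5,-5,0,0,0,0]]'; python3 - <<'E'
from h import *
st(); shot('side','s18.png');shot('top','t18.png')
b=cv2.imread('pics/s18.png')[125:235,200:310]; cv2.imwrite('pics/s18z.png',cv2.resize(b,None,fx=5,fy=5,interpolation=cv2.INTER_CUBIC))
a=cv2.imread('pics/top0.png').astype(int); d=cv2.imread('pics/t18.png').astype(int)
df=np.abs(a-d).sum(2)
for n,(u,v) in dict(stamp=(209,243),glue=(217,200),stapler=(174,258),env=(132,166),tape=(211,144),mug=(97,242),calc=(445,308)).items(): print(n,df[v-30:v+30,u-30:u+30].mean().round(1),df[v-30:v+30,u-30:u+30].max())
E
```

```text
clock: 35.72
eef_pos: [0.5878, -0.0378, 0.0894]
tool_rot: [0.553, -0.443, 0.513, -0.484]
ft_force: [0.4, 0.3, 1.4]
grip_width: -0.0002
clock: 36.35
eef_pos: [0.5875, -0.0094, 0.2132]
tool_rot: [0.552, -0.441, 0.515, -0.486]
ft_force: [-0.5, 0.4, -0.5]
grip_width: 0.0004
t 36.35 tcp [ 0.5875 -0.0094  0.2132] rel pin [0.0335 0.0515 0.1467] zang 4.7 down [ 0.013 -0.139 -0.99 ] F [-0.5  0.4 -0.5] T [ 0.12  0.01 -0.05] w 0.0004 j [ 0.06  0.42  0.2   1.35 -0.14  1.54]
stamp 37.2 236
glue 45.5 135
stapler 25.5 59
env 35.8 59
tape 33.2 296
mug 25.0 56
calc 26.9 56
```

View pics/s18z.png

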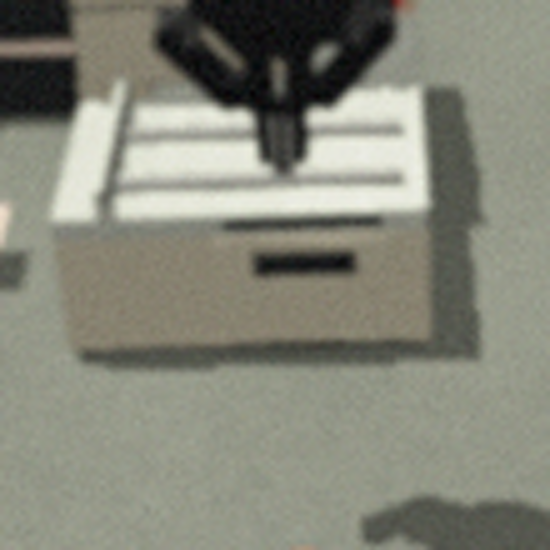

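View pics/t18.png

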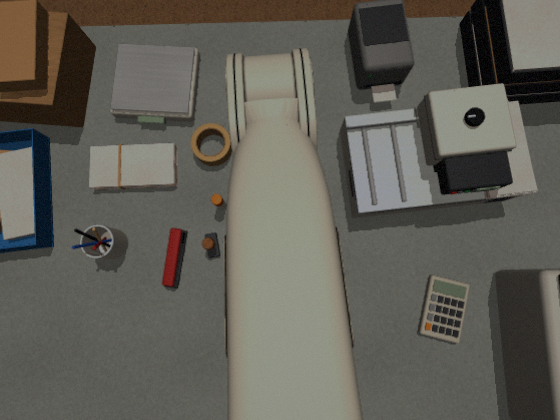

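In the top view, the stamp (209,243), glue stick (217,200), stapler, envelopes, tape, mug and calculator are at their starting pixels. The large differences at the stamp and tape are the arm entering the frame. Nothing sticks out of the sealer's left end at (350,180), so I'm handing in.

```bash
python3 -c "
from workcell import bot
print(bot.job_done())"
```

```text
the job is handed in; nothing more can be done
None
```

I swung the cap onto the neck and pressed it down. I then screwed it clockwise to its stop, pushed the tank home, and handed the job in at about 36 s on the robot's clock.

- **Cap:** it reached its stop after about 240° of turn. The ribs then slipped in the pads, and the white mark looked 4–11° short in some pictures. I regripped and turned until a torque of about 1.4 N m held. The last close-up shows the mark lined up with the index line on the tank.
- **Tank:** the upright push stopped at 18 N, but the torque suggested the finger might be resting on the machine's end face. The picture left up to about 1 mm of doubt. I pushed again with the fingertip leading, and the plate held against 13.7 N, well above the 4 N the tank needs to move. The side and top views show the front flush.
- **Other things:** the bench items are at their starting pixels in the top view. The highest force I read at the wrist was about 18 N. Readings come only at the end of each move, so a brief higher peak would not show.

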